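Pack the brass pot in the folding case

TASK

Stand the small bellied brass pot in the square nest on the floor of the open plywood packing case; only then swing the case's three leaning walls fully upright, and last put the loose plywood lid from the sloping easel on it, square and fully down over the walls. Set the pot down rather than dropping it, keep it upright all the way, and leave the other things on the bench where they are.

Things in the scene. Friction and masses are not known exactly. Their poses are not given: they have to be found in the camera images.
- case: Plywood packing case fixed to the bench, origin on the bench under its centre; x across its 140 mm depth, y along its 150 mm width (outer, walls upright). Floor 30 mm, top edges of upright walls 115 mm above the bench; walls 8 mm thick. Left (+y), right (-y) and far (+x) walls are hinged and lean outward at the start; the front wall (-x) is fixed.
- nest (a point): centre of the case floor, 30 mm above the bench: a square recess of 62 mm inside between four battens 8 mm high and 8 mm thick. Axes as the case's.
- wall_left (a joint): hinged plywood wall, 85 mm tall and 8 mm thick, 124 mm long, on the case's +y side. Angle in rad: 0 = upright (its end stop), grows as the top leans outward (0.7 to 1.0 at the start, stop at 1.2). The hinge line is level, at the wall's outer lower edge, 30 mm above the bench, 75 mm from the case's centre; stiff hinge that stays where it is left; 2 N at the top edge moves it
- wall_right (a joint): hinged plywood wall, 85 mm tall and 8 mm thick, 124 mm long, on the case's -y side. Angle in rad: 0 = upright (its end stop), grows as the top leans outward (0.7 to 1.0 at the start, stop at 1.2). The hinge line is level, at the wall's outer lower edge, 30 mm above the bench, 75 mm from the case's centre; stiff hinge that stays where it is left; 2 N at the top edge moves it
- wall_far (a joint): hinged plywood wall, 85 mm tall and 8 mm thick, 150 mm long, on the case's +x side. Angle in rad: 0 = upright (its end stop), grows as the top leans outward (0.7 to 1.0 at the start, stop at 1.2). The hinge line is level, at the wall's outer lower edge, 30 mm above the bench, 70 mm from the case's centre; stiff hinge that stays where it is left; 2 N at the top edge moves it
- wall_left_edge (a point): point at the middle of the top (free) edge of the left wall, half-way through its thickness
- wall_right_edge (a point): point at the middle of the top (free) edge of the right wall, half-way through its thickness
- wall_far_edge (a point): point at the middle of the top (free) edge of the far wall, half-way through its thickness
- pot_mid (a point): The pot to be packed: bellied brass pot, round, 72 mm tall, about 0.3 kg; belly a straight band 54 mm in diameter from 24 to 46 mm above its base, foot 44 mm, narrow neck 36 mm at 58 mm, flared rim 46 mm at the top. Point on its axis, 36 mm above its base; z up. It stands on the 15 mm thick dark board.
- lid_grip (a point): Loose plywood cap lid, 160 (x) x 170 mm (y), 0.22 kg; under its 6 mm plate a skirt 14 mm deep, 6 mm thick (148 x 158 mm inside: 4 mm play on the upright walls). On top a wooden grip bar 16 (x) x 70 (y) x 36 mm high. Point: bar's middle, 22 mm above the plate, 42 mm above the skirt's rim; z out of the top. Fully down it is 143 mm above the bench; either way round fits.
- easel: Sloping wooden easel fixed to the bench, 200 mm wide (y), 190 mm long on the slope, which rises 30 degrees towards its +x (away from the robot) from 22 to 118 mm above the bench. Origin on the bench under its centre. The lid starts on it, lying on the slope with its grip bar up, its lower edge behind a 10 mm high ledge.
- board: Dark board 200 x 200 x 15 mm fixed to the bench, on which the pot and three other brass pieces stand; origin under its centre
- candlestick_mid (a point): Bystander: small brass candlestick, 94 mm tall, foot 52 mm, stem 16 mm; point on its axis half-way up
- bowl_mid (a point): Bystander: shallow brass bowl, 64 mm wide, 30 mm tall; point on its axis half-way up
- finial_mid (a point): Bystander: pointed brass finial, 62 mm tall, foot 48 mm; point on its axis half-way up
- vase_mid (a point): Bystander: copper vase, 105 mm tall, 64 mm wide; point on its axis, 50 mm up
- disc_mid (a point): Bystander: dark steel disc with a boss, 100 mm wide, 26 mm tall; point on its axis, half-way up
- hammer_grip (a point): Bystander: hammer lying on the bench; point on its handle
- brush_grip (a point): Bystander: brush lying on the bench; point on its handle
Things that resemble listed ones, but are neither listed nor needed, are in the scene too. Leave any turquoise look-alike of the part that bears lid_grip alone.

How it is judged:
By the outcome, as a careful person would: the job done as asked, in the order asked, and still so for the second after the job is handed in, with the robot touching nothing.
It also fails if it takes over 72 s, if anything falls off the work surface, if the arm or the gripper's body presses on something with over 40 N, if the wrist force passes 120 N, or if a joint passes its speed limit or range.

ROBOT

A 7-joint arm with a two-finger parallel gripper is mounted at the origin on the work surface. World frame = base frame: x ahead of the robot, y to its left, z up, the work surface at z = 0. Lengths are in m, angles in rad, forces in N, time in s.
With the tool pointing down it reaches from about 0.35 to 0.9 m from the base axis. Payload 7.2 kg.
Tool frame: the origin (TCP) lies at the very end of the fingers, on their centre line; the grasp point (between the pads) lies 19 mm behind it (arm.tcp_to_grasp is the distance from the TCP to the grasp point, in m); z points along the fingers, y is the line along which they close (so a half turn about z gives the same grasp; the last joint's range is limited). The gripper opens to 88 mm and grips with 3 to 60 N. Pads are 20 mm wide; open, the fingers measure 115 mm over their backs; the gripper's body (75 mm by 178 mm) begins 61 mm behind the grasp point.
Start: joints at [-1.199, 0.411, -0.013, 1.596, 0.006, 1.134, -0.082], TCP at [0.266, 0.566, 0.223] pointing down, gripper open.
Joint ranges: [-2.95, 2.95], [-0.29, 1.99], [-1.47, 1.44], [0.14, 2.54], [-1.03, 4.17], [0.13, 1.85], [-2.86, 2.86]. Speed limits (rad/s): [2.39, 2.39, 3.01, 3.01, 3.14, 3.14, 3.14].

INTERFACE

Orientations are given as a unit quaternion [w, x, y, z].
In Python, from plant import arm gives the robot as it stands. The module is installed in compiled form; this text tells all that it offers.
- The arm moves only by the tool carry_out, never from a script. Its argument "rows" is a list of rows, each an object of numbers: "grip": the finger opening in m, from 0 to 0.0878; "dx", "dy", "dz": the shift along the tool's x, y, z in m; "wx", "wy", "wz": the turn, a rotation vector about the tool's x, y, z in rad. In form: [{"grip": .., "dx": .., "dy": .., "dz": .., "wx": .., "wy": .., "wz": ..}, ...]. A call has 1 to 5 rows; each row is the pose to reach, as a shift and turn from the pose commanded when the call began, along the tool's axes at that moment; what a row does not reach only later rows make up. A row lasts 1/8 s, in which the tool goes at most 62.5 mm and 10.7 degrees, less where a joint would pass 70% of its speed; a pose out of reach is approached as far as the arm can. A call with a gripper value outside its range is refused whole. The fingers move at their own pace and stop on an object; "newtons" is the grip in N (left out, the last holds). Time passes only in rows, so rows that repeat a pose let the fingers close. It gives the time, the measured TCP pose, the force, the opening and the grip force at its end, in the units of the state.
- arm.sense(): the state, without advancing time (a new reading comes with each control period).
- arm.snapshot(name): name is "scene" or "side" or "wrist"; returns (picture, depth): 420x560x3 uint8, blue, green, red; 420x560 float32, m along the optical axis (not along the pixel's ray), 0 where there is no reading.
- arm.camera_params(name): a dict with "fovy" (degrees; the focal length in pixels is half the picture's height over the tangent of half this angle, whatever the lens; pixels are square), "cx", "cy" (the principal point, pixels), "T" (4x4, takes a point from camera to world coordinates); the wrist camera has in their place "mount" (4x4, takes a point from camera to tool coordinates, whose origin is the TCP and whose axes are the flange's). Camera axes: x right, y up, looking along -z (the intrinsics and any distortion apply to the point x, -y, -z); pixel columns grow to the right and rows downward; lengths in m; the calibration is good to about 2 mm. A picture is of the moment at which its call begins: read the wrist's pose just before it. camera_params takes no time and is no camera call.
- arm.sign_off(): hands the job in; it is judged then, once.
The state is a dict: "t": time; "joint_pos": joint angles; "joint_velocities": joint speeds; "effort": joint torques, N m; "tcp_pos": TCP position; "tool_rot": TCP orientation; "contact_force": force on the tool from outside, world axes, zero at the start; "torque": the same for the moment, N m; "finger_gap": opening from 0.0 (shut) to 1.0 (fully open); "grip_force": force on a finger pad.
Only numpy, scipy, OpenCV 4.12 (cv2) and the standard library are available. Lean on these libraries where they do the work, as an engineer would, in place of code of your own. Each camera call takes 0.05 s, during which the arm holds its last target. There are 200 camera calls.

## Working session

There is one attempt and no reset: what is moved stays moved. The work goes in short steps, Python scripts to look and compute and a tool call to move; the robot and the scene stay as the last step left them, time stands still between calls to the robot, and variables do not carry over. Pictures are saved under pics/ and viewed, at most 10 in all, crops included, and the job is handed in when it is done.

Besides the shell and the picture viewer there is one more tool, called after ">>>" by a JSON object that holds its "name" and its "arguments", one argument or row to a line. carry_out: Moves the arm, as the interface text tells. Its arguments: {"type":"object","properties":{"rows":{"type":"array","items":{"type":"object","properties":{"grip":{"type":"number"},"dx":{"type":"number"},"dy":{"type":"number"},"dz":{"type":"number"},"wx":{"type":"number"},"wy":{"type":"number"},"wz":{"type":"number"}}}},"newtons":{"type":"number"}},"required":["rows"]}

```bash
mkdir -p pics
cat > h.py <<'E'
import numpy as np, cv2
from plant import arm
from scipy.spatial.transform import Rotation as R
def q2R(q): return R.from_quat([q[1],q[2],q[3],q[0]]).as_matrix()
def snap(n,save=None):
    s=arm.sense(); im,d=arm.snapshot(n); p=arm.camera_params(n)
    if n=='wrist':
        T=np.eye(4);T[:3,:3]=q2R(s['tool_rot']);T[:3,3]=s['tcp_pos'];T=T@np.array(p['mount'])
    else: T=np.array(p['T'])
    f=210/np.tan(np.radians(p['fovy'])/2)
    np.savez('last_%s.npz'%n,im=im,d=d,T=T,f=f,c=[p['cx'],p['cy']])
    if save: cv2.imwrite('pics/'+save,im)
    return im,d,p
def cloud(n):
    z=np.load('last_%s.npz'%n);d=z['d'];v,u=np.mgrid[:420,:560]
    P=np.stack([(u-z['c'][0])/z['f']*d,-(v-z['c'][1])/z['f']*d,-d],-1)
    W=P@z['T'][:3,:3].T+z['T'][:3,3]; W[d==0]=np.nan
    return W
def totool(dw):
    return q2R(arm.sense()['tool_rot']).T@np.array(dw)
E
python3 - <<'E'
from h import *
for n in('scene','side','wrist'):
    im,d,p=snap(n,n+'0.png'); print(n,p)
s=arm.sense();print(s)
a=cv2.imread('pics/scene0.png');
E
```

```text
scene {'fovy': 48.94864460154474, 'cx': 283.7396005242448, 'cy': 205.8237155069051, 'T': array([[-0.17701223, -0.75669162,  0.62935241,  1.44534092],
       [ 0.98419165, -0.13233201,  0.11770739,  0.05683456],
       [-0.00578472,  0.64023904,  0.76815396,  1.18018089],
       [ 0.        ,  0.        ,  0.        ,  1.        ]])}
side {'fovy': 43.54543959281697, 'cx': 273.4392662434941, 'cy': 207.02777902393578, 'T': array([[-0.99447618,  0.06918203, -0.0789365 ,  0.41411578],
       [-0.10262416, -0.48301235,  0.86957883,  1.35212151],
       [ 0.02203192,  0.87287623,  0.48744403,  0.91480079],
       [ 0.        ,  0.        ,  0.        ,  1.        ]])}
wrist {'fovy': 61.41449307486321, 'cx': 279.299857921282, 'cy': 205.13592175500438, 'mount': array([[-2.65876121e-04,  9.59108382e-01,  2.83038939e-01,
         7.71634484e-02],
       [ 9.99999819e-01,  1.02304159e-04,  5.92693352e-04,
         8.52894917e-04],
       [ 5.39501101e-04,  2.83039045e-01, -9.59108236e-01,
        -1.61649876e-01],
       [ 0.00000000e+00,  0.00000000e+00,  0.00000000e+00,
         1.00000000e+00]])}
{'t': 0.15, 'joint_pos': array([-1.19920667,  0.41170409, -0.01272693,  1.59681248,  0.00557236,
        1.13432345, -0.08217662]), 'joint_velocities': array([ 3.90888615e-05, -2.51274392e-03, -3.96503657e-04, -1.29130092e-03,
        7.97558993e-04, -6.36221703e-04,  3.01131948e-04]), 'effort': array([ 1.23381298e-03, -5.88333535e+01,  6.42408282e-01, -2.91293907e+01,
       -5.37448190e-02,  1.58065965e-02,  1.06605742e-04]), 'tcp_pos': array([0.26594497, 0.56517538, 0.2220258 ]), 'tool_rot': array([-1.05816243e-04,  2.18103130e-01,  9.75925539e-01, -5.96928445e-04]), 'contact_force': array([ 0.21272035,  0.65015108, -0.08137532]), 'torque': array([-0.04395781, -0.03220225, -0.00778282]), 'grip_force': 0.0, 'finger_gap': 0.9995465032680221}
```

View pics/scene0.png

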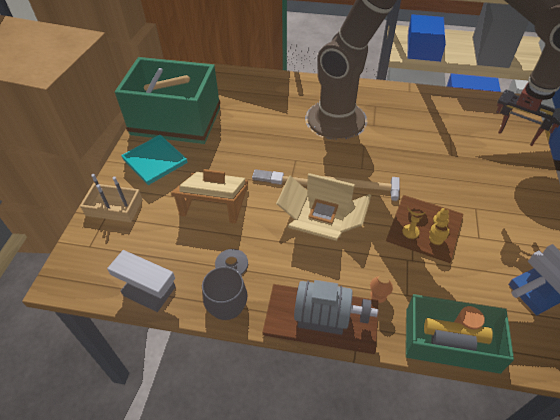

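View pics/side0.png

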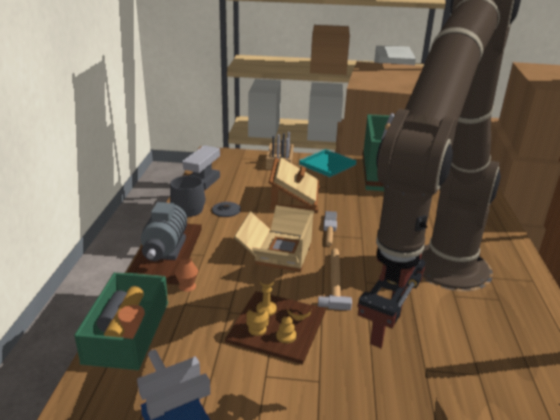

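Run:
```python
from h import *
a=cv2.imread('pics/scene0.png');b=cv2.imread('pics/side0.png')
def c(i,u,v,w,h): return cv2.resize(i[v:v+h,u:u+w],(400,300),interpolation=cv2.INTER_CUBIC)
o=np.vstack([np.hstack([c(a,380,190,100,75),c(b,220,275,120,90)]),np.hstack([c(a,265,165,120,90),c(a,160,150,120,90)])])
cv2.imwrite('pics/crop1.png',o)
W=cloud('scene');
for u,v in[(411,230),(440,230),(442,214),(323,210),(212,185),(390,245),(462,205),(330,178),(425,255)]: print(u,v,W[v,u].round(3))
```

```text
411 230 [0.533 0.286 0.032]
440 230 [0.558 0.361 0.083]
442 214 [0.476 0.375 0.061]
323 210 [0.498 0.008 0.029]
212 185 [ 0.523 -0.344  0.109]
390 245 [ 0.575  0.229 -0.003]
462 205 [ 0.372  0.46  -0.001]
330 178 [0.432 0.017 0.113]
425 255 [ 0.595  0.336 -0.002]
```

View pics/crop1.png

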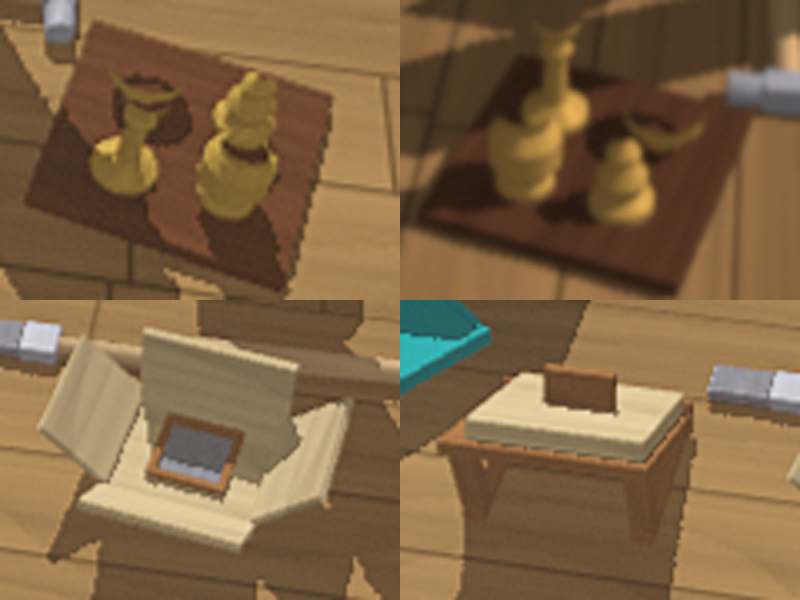

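Run:
```python
from h import *
from scipy.ndimage import label
for n in('scene','side'):
    W=cloud(n); z=W[...,2]
    m=(z>.025)&(z<.14)&(W[...,0]>.36)&(W[...,0]<.62)&(W[...,1]>.2)&(W[...,1]<.48)
    L,k=label(m)
    for i in range(1,k+1):
        P=W[L==i]
        if len(P)>15:
            print(n,'blob',len(P),np.argwhere(L==i).mean(0)[::-1].round())
            for h in np.arange(.02,.125,.01):
                Q=P[(P[:,2]>=h)&(P[:,2]<h+.01)]
                if len(Q)>3: print('  z%.2f'%h,len(Q),Q[:,:2].min(0).round(3),Q[:,:2].max(0).round(3))
    # board
    m=(abs(z-.015)<.006)&(W[...,0]>.3)&(W[...,0]<.7)&(W[...,1]>.18)&(W[...,1]<.55)
    im=np.load('last_%s.npz'%n)['im']; m&=(im.max(-1)<115)&(im[...,2]>im[...,0]*1.3)
    r=cv2.minAreaRect(W[m][:,:2].astype(np.float32)); print('board',r)
    # case front wall top
    m=(abs(z-.113)<.005)&(abs(W[...,0]-.43)<.08)&(abs(W[...,1]-.0)<.12)
    P=W[m]; print('front',len(P)); 
    if len(P)>5: print(cv2.minAreaRect(P[:,:2].astype(np.float32)))
    m=(W[...,0]>.38)&(W[...,0]<.68)&(W[...,1]>-.46)&(W[...,1]<-.2)&(z>.03)
    P=W[m]
    for _ in range(6):
        c=P.mean(0);nn=np.linalg.svd(P-c,full_matrices=False)[2][2];P=P[abs((P-c)@nn)<.012] if _<3 else P[abs((P-c)@nn)<.005]
    print('lid',len(P),c,nn)
```

```text
scene blob 32 [415. 212.]
  z0.03 19 [0.45  0.276] [0.47  0.323]
  z0.04 12 [0.459 0.277] [0.472 0.313]
scene blob 165 [442. 216.]
  z0.02 32 [0.456 0.359] [0.491 0.4  ]
  z0.03 17 [0.466 0.364] [0.492 0.398]
  z0.04 43 [0.456 0.364] [0.484 0.399]
  z0.05 29 [0.456 0.365] [0.481 0.393]
  z0.06 21 [0.463 0.369] [0.481 0.393]
  z0.07 22 [0.459 0.37 ] [0.477 0.388]
scene blob 160 [412. 226.]
  z0.02 52 [0.509 0.269] [0.55  0.306]
  z0.03 21 [0.526 0.274] [0.544 0.299]
  z0.04 16 [0.527 0.278] [0.54  0.296]
  z0.05 12 [0.524 0.279] [0.536 0.293]
  z0.06 13 [0.526 0.279] [0.535 0.295]
  z0.07 6 [0.533 0.282] [0.538 0.292]
  z0.08 23 [0.523 0.276] [0.538 0.297]
  z0.10 14 [0.531 0.272] [0.543 0.295]
scene blob 221 [438. 233.]
  z0.02 8 [0.544 0.345] [0.56  0.375]
  z0.03 9 [0.536 0.34 ] [0.562 0.381]
  z0.04 35 [0.533 0.338] [0.567 0.387]
  z0.05 46 [0.528 0.339] [0.567 0.39 ]
  z0.06 87 [0.521 0.339] [0.567 0.39 ]
  z0.07 26 [0.524 0.346] [0.562 0.384]
  z0.08 10 [0.549 0.345] [0.561 0.373]
board ((0.5040622353553772, 0.3201920986175537), (0.2208283543586731, 0.228855162858963), 75.798782
[... 863 characters left out ...]
.516 0.38 ] [0.555 0.392]
side blob 68 [299. 316.]
  z0.03 49 [0.409 0.318] [0.464 0.339]
  z0.04 17 [0.409 0.321] [0.461 0.341]
side blob 244 [286. 328.]
  z0.02 32 [0.446 0.376] [0.478 0.405]
  z0.03 30 [0.449 0.389] [0.478 0.404]
  z0.04 78 [0.447 0.375] [0.481 0.404]
  z0.05 37 [0.45  0.379] [0.477 0.4  ]
  z0.06 51 [0.452 0.379] [0.475 0.398]
  z0.07 16 [0.455 0.379] [0.47  0.396]
board ((0.4797147810459137, 0.29857710003852844), (0.2905903458595276, 0.2013217806816101), 75.43507385253906)
front 88
((0.4355139136314392, 0.022093284875154495), (0.15243077278137207, 0.009398478083312511), 81.0667495727539)
lid 508 [ 0.4914845  -0.3310482   0.08252167] [ 0.42804177 -0.10945681 -0.89710615]
```

>>> {"name": "carry_out", "arguments": {
  "rows": [
    {"dx": -0.33, "dy": -0.064, "dz": -0.02, "wz": 0.61, "grip": 0.0878},
    {"dx": -0.33, "dy": -0.064, "dz": -0.02, "wz": 0.61, "grip": 0.0878},
    {"dx": -0.33, "dy": -0.064, "dz": -0.02, "wz": 0.61, "grip": 0.0878},
    {"dx": -0.33, "dy": -0.064, "dz": -0.02, "wz": 0.61, "grip": 0.0878},
    {"dx": -0.33, "dy": -0.064, "dz": -0.02, "wz": 0.61, "grip": 0.0878}
  ]
}}

```text
$.rows[0]: bad value
```

>>> {"name": "carry_out", "arguments": {
  "rows": [
    {"dx": 0},
    {"dx": 0}
  ]
}}

```text
$.rows[0]: bad value
```

Run:
```python
from h import *
s=arm.sense();print(s['t'],s['tcp_pos'],q2R(s['tool_rot']).round(3))
snap('wrist','w1.png')
```

```text
0.15 [0.26594497 0.56517538 0.2220258 ] [[-0.905  0.426 -0.   ]
 [ 0.426  0.905 -0.001]
 [-0.    -0.001 -1.   ]]
```

View pics/w1.png

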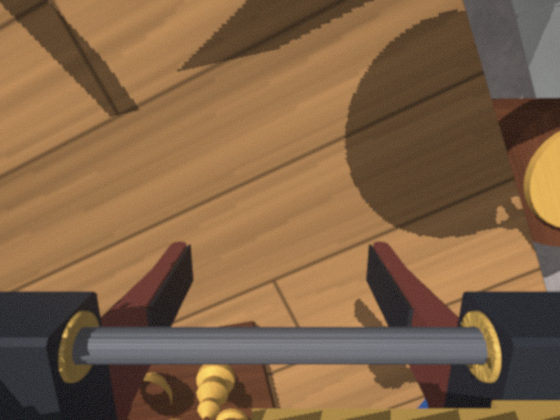

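Wrist view: fingers at (180,260) and (380,260), board pieces at bottom left (215,380); the arm has not moved yet. Rows apparently need every field.

>>> {"name": "carry_out", "arguments": {
  "rows": [
    {"dx": -0.33, "dy": -0.064, "dz": -0.02, "wx": 0, "wy": 0, "wz": 0.61, "grip": 0.0878},
    {"dx": -0.33, "dy": -0.064, "dz": -0.02, "wx": 0, "wy": 0, "wz": 0.61, "grip": 0.0878},
    {"dx": -0.33, "dy": -0.064, "dz": -0.02, "wx": 0, "wy": 0, "wz": 0.61, "grip": 0.0878},
    {"dx": -0.33, "dy": -0.064, "dz": -0.02, "wx": 0, "wy": 0, "wz": 0.61, "grip": 0.0878},
    {"dx": -0.33, "dy": -0.064, "dz": -0.02, "wx": 0, "wy": 0, "wz": 0.61, "grip": 0.0878}
  ]
}}

```text
t: 0.82
tcp_pos: [0.5192, 0.3802, 0.2413]
tool_rot: [-0.0, 0.501, 0.865, 0.0]
contact_force: [-0.2, 0.4, 0.7]
finger_gap: 0.995
grip_force: 0.0
```

Run:
```python
from h import *
s=arm.sense();print(s['t'],s['tcp_pos'],q2R(s['tool_rot']).round(3))
print(totool(np.array([.537,.368,.24])-s['tcp_pos']))
```

```text
0.825 [0.51916591 0.38021947 0.24133648] [[-0.498  0.867  0.   ]
 [ 0.867  0.498  0.   ]
 [ 0.     0.    -1.   ]]
[-0.01947336  0.00938941  0.00133544]
```

>>> {"name": "carry_out", "arguments": {
  "rows": [
    {"dx": -0.018, "dy": 0.009, "dz": -0.02, "wx": 0, "wy": 0, "wz": 0, "grip": 0.0878},
    {"dx": -0.018, "dy": 0.009, "dz": -0.02, "wx": 0, "wy": 0, "wz": 0, "grip": 0.0878},
    {"dx": -0.018, "dy": 0.009, "dz": -0.02, "wx": 0, "wy": 0, "wz": 0, "grip": 0.0878}
  ]
}}

```text
t: 1.2
tcp_pos: [0.5331, 0.3716, 0.2603]
tool_rot: [-0.001, 0.5, 0.866, -0.0]
contact_force: [-0.9, 0.7, 0.6]
finger_gap: 0.997
grip_force: 0.0
```

Run:
```python
from h import *
s=arm.sense();print(s['t'],s['tcp_pos'])
snap('wrist','w2.png')
W=cloud('wrist');z=W[...,2]
from scipy.ndimage import label
m=(z>.024)&(z<.14)
L,k=label(m)
for i in range(1,k+1):
    P=W[L==i]
    if len(P)>80:
        print('blob',len(P),np.argwhere(L==i).mean(0)[::-1].round())
        for h in np.arange(.02,.125,.01):
            Q=P[(P[:,2]>=h)&(P[:,2]<h+.01)]
            if len(Q)>20: print('  z%.2f'%h,len(Q),Q[:,:2].min(0).round(3),Q[:,:2].max(0).round(3),np.array(cv2.minEnclosingCircle(Q[:,:2].astype(np.float32))[0]).round(4),cv2.minEnclosingCircle(Q[:,:2].astype(np.float32))[1])
```

```text
1.2 [0.53305232 0.37158052 0.26033436]
blob 5213 [518.  32.]
  z0.02 2648 [0.62  0.571] [0.727 0.645] [0.6735 0.6222] 0.053533703088760376
  z0.03 1342 [0.623 0.573] [0.722 0.644] [0.6725 0.6206] 0.04941818118095398
  z0.04 232 [0.64  0.611] [0.691 0.638] [0.6652 0.6336] 0.02613639086484909
  z0.05 102 [0.641 0.611] [0.685 0.634] [0.663  0.6302] 0.022376248612999916
  z0.09 132 [0.626 0.592] [0.662 0.611] [0.6439 0.6086] 0.01840377226471901
  z0.10 229 [0.626 0.592] [0.66 0.61] [0.6428 0.6075] 0.017175808548927307
  z0.11 208 [0.627 0.592] [0.653 0.605] [0.64   0.6035] 0.013004125095903873
  z0.12 176 [0.629 0.592] [0.648 0.601] [0.6386 0.6012] 0.009434642270207405
blob 217 [557. 115.]
  z0.08 204 [0.706 0.541] [0.736 0.582] [0.7213 0.5618] 0.025372803211212158
blob 1195 [232. 134.]
  z0.02 263 [0.444 0.36 ] [0.488 0.405] [0.4663 0.3823] 0.02303929626941681
  z0.04 359 [0.448 0.364] [0.485 0.401] [0.4664 0.3826] 0.0188058502972126
  z0.05 115 [0.452 0.371] [0.481 0.397] [0.4662 0.3827] 0.014768021181225777
  z0.06 239 [0.454 0.37 ] [0.479 0.395] [0.4665 0.3825] 0.012836015783250332
 
[... 2045 characters left out ...]
350 [0.535 0.024] [0.619 0.099] [0.5715 0.0683] 0.04753367602825165
  z0.06 177 [0.53  0.046] [0.629 0.105] [0.5797 0.0827] 0.05272528529167175
  z0.09 363 [0.529 0.123] [0.586 0.139] [0.5572 0.1321] 0.028711700811982155
blob 1505 [366. 381.]
  z0.05 242 [0.727 0.172] [0.785 0.231] [0.7581 0.2026] 0.031429726630449295
  z0.06 461 [0.731 0.179] [0.781 0.23 ] [0.7571 0.2037] 0.02719423733651638
  z0.07 397 [0.736 0.183] [0.778 0.225] [0.7572 0.2037] 0.02245110645890236
  z0.08 203 [0.741 0.189] [0.771 0.221] [0.7573 0.2036] 0.017333241179585457
  z0.09 124 [0.739 0.196] [0.763 0.222] [0.7516 0.209 ] 0.01748768612742424
  z0.10 67 [0.737 0.197] [0.76  0.225] [0.7489 0.2103] 0.017119912430644035
```

View pics/w2.png

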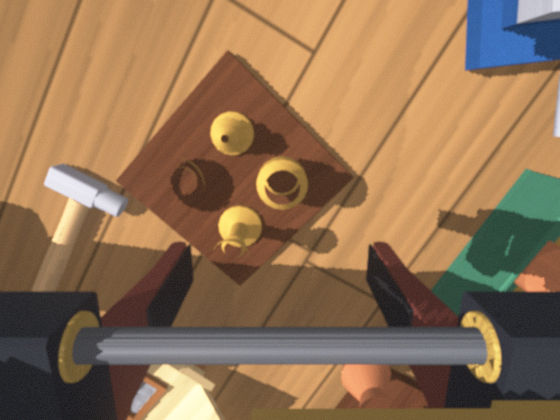

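Pot at (282,183): flared rim with dark opening, belly radius 27 mm at z 0.06, so it is the pot (finial (232,133), candlestick (240,230), bowl (188,180)). Going down along its axis.

>>> {"name": "carry_out", "arguments": {
  "rows": [
    {"dx": -0.006, "dy": 0.003, "dz": 0.06, "wx": 0, "wy": 0, "wz": 0, "grip": 0.0878},
    {"dx": -0.006, "dy": 0.003, "dz": 0.12, "wx": 0, "wy": 0, "wz": 0, "grip": 0.0878},
    {"dx": -0.006, "dy": 0.003, "dz": 0.14, "wx": 0, "wy": 0, "wz": 0, "grip": 0.0878},
    {"dx": -0.006, "dy": 0.003, "dz": 0.14, "wx": 0, "wy": 0, "wz": 0, "grip": 0.0878},
    {"dx": -0.006, "dy": 0.003, "dz": 0.14, "wx": 0, "wy": 0, "wz": 0, "grip": 0.0878}
  ]
}}

```text
t: 1.88
tcp_pos: [0.5401, 0.3677, 0.1223]
tool_rot: [0.0, 0.501, 0.866, 0.001]
contact_force: [1.3, -0.2, 0.0]
finger_gap: 1.001
grip_force: 0.0
```

Run:
```python
from h import *
s=arm.sense();print(s['t'],s['tcp_pos'],totool(np.array([.5392,.3675,.037])-s['tcp_pos']))
```

```text
1.875 [0.54012498 0.36774437 0.12225389] [ 0.00021062 -0.00103834  0.08525268]
```

>>> {"name": "carry_out", "arguments": {
  "rows": [
    {"dx": 0, "dy": -0.001, "dz": 0.035, "wx": 0, "wy": 0, "wz": 0, "grip": 0.0878},
    {"dx": 0, "dy": -0.001, "dz": 0.065, "wx": 0, "wy": 0, "wz": 0, "grip": 0.0878},
    {"dx": 0, "dy": -0.001, "dz": 0.085, "wx": 0, "wy": 0, "wz": 0, "grip": 0.0878},
    {"dx": 0, "dy": -0.001, "dz": 0.085, "wx": 0, "wy": 0, "wz": 0, "grip": 0.0878},
    {"dx": 0, "dy": -0.001, "dz": 0.085, "wx": 0, "wy": 0, "wz": 0, "grip": 0.06}
  ]
}}

```text
t: 2.5
tcp_pos: [0.5402, 0.3667, 0.0376]
tool_rot: [0.0, 0.501, 0.865, 0.001]
contact_force: [0.6, -0.1, -0.0]
finger_gap: 0.921
grip_force: 0.0
```

>>> {"name": "carry_out", "arguments": {
  "newtons": 20,
  "rows": [
    {"dx": 0, "dy": 0, "dz": 0, "wx": 0, "wy": 0, "wz": 0, "grip": 0.045},
    {"dx": 0, "dy": 0, "dz": 0, "wx": 0, "wy": 0, "wz": 0, "grip": 0.045},
    {"dx": 0, "dy": 0, "dz": 0, "wx": 0, "wy": 0, "wz": 0, "grip": 0.045},
    {"dx": 0, "dy": 0, "dz": 0, "wx": 0, "wy": 0, "wz": 0, "grip": 0.045}
  ]
}}

```text
t: 3.0
tcp_pos: [0.5395, 0.3662, 0.0367]
tool_rot: [-0.0, 0.501, 0.865, 0.0]
contact_force: [-1.6, -0.8, 4.6]
finger_gap: 0.603
grip_force: 20.0
```

>>> {"name": "carry_out", "arguments": {
  "rows": [
    {"dx": 0, "dy": 0, "dz": -0.02, "wx": 0, "wy": 0, "wz": 0, "grip": 0.045},
    {"dx": 0, "dy": 0, "dz": -0.06, "wx": 0, "wy": 0, "wz": 0, "grip": 0.045},
    {"dx": 0, "dy": 0, "dz": -0.11, "wx": 0, "wy": 0, "wz": 0, "grip": 0.045},
    {"dx": 0, "dy": 0, "dz": -0.15, "wx": 0, "wy": 0, "wz": 0, "grip": 0.045},
    {"dx": 0, "dy": 0, "dz": -0.17, "wx": 0, "wy": 0, "wz": 0, "grip": 0.045}
  ]
}}

```text
t: 3.62
tcp_pos: [0.5402, 0.3664, 0.2101]
tool_rot: [0.001, 0.501, 0.865, 0.002]
contact_force: [-0.3, -0.5, -3.2]
finger_gap: 0.604
grip_force: 20.0
```

Run:
```python
from h import *
s=arm.sense();print(s['t'],s['tcp_pos'],s['finger_gap'],s['contact_force'],totool(np.array([.45,.13,.21])-s['tcp_pos']))
```

```text
3.625 [0.54021679 0.36635661 0.21006142] 0.6042057282919617 [-0.32194884 -0.52814684 -3.17747587] [-0.1601424  -0.19585017 -0.0008013 ]
```

>>> {"name": "carry_out", "arguments": {
  "rows": [
    {"dx": -0.353, "dy": -0.26, "dz": -0.04, "wx": 0, "wy": 0, "wz": 0.68, "grip": 0.045},
    {"dx": -0.353, "dy": -0.26, "dz": -0.04, "wx": 0, "wy": 0, "wz": 0.68, "grip": 0.045},
    {"dx": -0.353, "dy": -0.26, "dz": -0.04, "wx": 0, "wy": 0, "wz": 0.68, "grip": 0.045},
    {"dx": -0.353, "dy": -0.26, "dz": -0.04, "wx": 0, "wy": 0, "wz": 0.68, "grip": 0.045},
    {"dx": -0.353, "dy": -0.26, "dz": -0.04, "wx": 0, "wy": 0, "wz": 0.68, "grip": 0.045}
  ]
}}

```text
t: 4.25
tcp_pos: [0.5035, 0.0549, 0.2358]
tool_rot: [0.0, 0.762, 0.648, 0.001]
contact_force: [0.7, -0.2, -1.8]
finger_gap: 0.605
grip_force: 20.0
```

>>> {"name": "carry_out", "arguments": {
  "rows": [
    {"dx": 0, "dy": 0, "dz": 0, "wx": 0, "wy": 0, "wz": 0, "grip": 0.045},
    {"dx": 0, "dy": 0, "dz": 0, "wx": 0, "wy": 0, "wz": 0, "grip": 0.045}
  ]
}}

```text
t: 4.5
tcp_pos: [0.5041, 0.0572, 0.2354]
tool_rot: [-0.0, 0.761, 0.649, 0.001]
contact_force: [0.6, 0.6, -2.6]
finger_gap: 0.605
grip_force: 20.0
```

>>> {"name": "carry_out", "arguments": {
  "rows": [
    {"dx": -0.128, "dy": 0.006, "dz": -0.015, "wx": 0, "wy": 0, "wz": 0, "grip": 0.045},
    {"dx": -0.128, "dy": 0.006, "dz": -0.015, "wx": 0, "wy": 0, "wz": 0, "grip": 0.045},
    {"dx": -0.128, "dy": 0.006, "dz": -0.015, "wx": 0, "wy": 0, "wz": 0, "grip": 0.045},
    {"dx": -0.128, "dy": 0.006, "dz": -0.015, "wx": 0, "wy": 0, "wz": 0, "grip": 0.045}
  ]
}}

```text
t: 5.0
tcp_pos: [0.4901, -0.069, 0.2496]
tool_rot: [-0.0, 0.761, 0.649, 0.0]
contact_force: [0.6, 0.8, -2.8]
finger_gap: 0.604
grip_force: 20.0
```

Run:
```python
from h import *
s=arm.sense();print(s['t'],s['tcp_pos'],q2R(s['tool_rot']).round(3))
snap('wrist','w3.png')
W=cloud('wrist');z=W[...,2]
np.save('W3.npy',W)
m=(abs(z-.113)<.005)&(abs(W[...,0]-.435)<.05)&(abs(W[...,1]-.02)<.12)
P=W[m][:,:2];print('front top',len(P),cv2.minAreaRect(P.astype(np.float32)))
m=(abs(z-.038)<.003)&(abs(W[...,0]-.5)<.06)&(abs(W[...,1]-.01)<.06)
P=W[m][:,:2];print('battens',len(P),cv2.minAreaRect(P.astype(np.float32)))
```

```text
5.0 [ 0.49006923 -0.0690075   0.24956932] [[ 0.157  0.988 -0.   ]
 [ 0.988 -0.157  0.001]
 [ 0.001 -0.    -1.   ]]
front top 2213 ((0.43874746561050415, 0.018586888909339905), (0.14684824645519257, 0.008789492771029472), 81.03361511230469)
battens 2405 ((0.4936574101448059, 0.01754530519247055), (0.0899907574057579, 0.10133200883865356), 80.98975372314453)
```

View pics/w3.png

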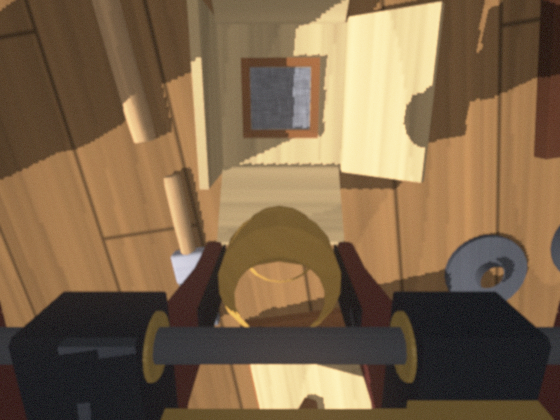

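Run:
```python
from h import *
Z=np.load('last_wrist.npz');T=Z['T'];f=float(Z['f']);c=Z['c']
def ray(u,v,h):
    d=T[:3,:3]@np.array([(u-c[0])/f,-(v-c[1])/f,-1]);o=T[:3,3];return o+d*(h-o[2])/d[2]
q=[ray(u,v,.038) for u,v in[(241,57),(321,57),(320,137),(243,137)]]
print(np.round(q,4),np.mean(q,0)); print(np.linalg.norm(np.diff(q,axis=0),axis=1))
W=cloud('wrist');z=W[...,2];hsv=cv2.cvtColor(Z['im'],cv2.COLOR_BGR2HSV)
m=(hsv[...,1]>130); m[:50]=0;m[145:]=0;m[:,:235]=0;m[:,330:]=0
v,u=np.nonzero(m); print(len(u),u.min(),u.max(),v.min(),v.max(),cv2.minAreaRect(np.stack([u,v],1).astype(np.float32)))
P=np.array([ray(a,b,.038) for a,b in zip(u,v)]);print(cv2.minAreaRect(P[:,:2].astype(np.float32)),np.median(z[m]))
for h,(u0,v0) in [(.03,(334,110)),(.03,(230,100)),(.03,(280,150)),(.038,(300,62)),(.038,(317,100)),(.115,(202,100))]: print(W[v0,u0])
```

```text
[[ 0.4725  0.0548  0.038 ]
 [ 0.5499  0.0424  0.038 ]
 [ 0.5392 -0.0341  0.038 ]
 [ 0.46   -0.0215  0.038 ]] [0.50539405 0.01039197 0.038     ]
[0.07836876 0.07732518 0.08019161]
1748 241 319 57 137 ((280.6718444824219, 97.29523468017578), (79.72457885742188, 78.02307891845703), 88.99491119384766)
((0.5042966604232788, 0.010601051151752472), (0.07734978944063187, 0.07704167813062668), 80.85672760009766) nan
[ 0.55788806 -0.00980918  0.02983093]
[0.45280205 0.01704897 0.02964544]
[ 0.49580261 -0.04201291  0.02963748]
[0.52886783 0.04112089 0.03854719]
[0.54091768 0.00299149 0.03726618]
[0.44178399 0.01860767 0.11470189]
```

>>> {"name": "carry_out", "arguments": {
  "rows": [
    {"dx": 0.04, "dy": 0.001, "dz": 0, "wx": 0, "wy": 0, "wz": 0, "grip": 0.045},
    {"dx": 0.079, "dy": 0.0015, "dz": 0.03, "wx": 0, "wy": 0, "wz": 0, "grip": 0.045},
    {"dx": 0.079, "dy": 0.0015, "dz": 0.08, "wx": 0, "wy": 0, "wz": 0, "grip": 0.045},
    {"dx": 0.079, "dy": 0.0015, "dz": 0.1, "wx": 0, "wy": 0, "wz": 0, "grip": 0.045},
    {"dx": 0.079, "dy": 0.0015, "dz": 0.1, "wx": 0, "wy": 0, "wz": 0, "grip": 0.045}
  ]
}}

```text
t: 5.68
tcp_pos: [0.5025, 0.0094, 0.1479]
tool_rot: [-0.001, 0.76, 0.65, -0.002]
contact_force: [-0.9, -0.5, -3.0]
finger_gap: 0.605
grip_force: 20.0
```

Run:
```python
from h import *
s=arm.sense();print(s['t'],s['tcp_pos'],totool(np.array([.504,.009,.056])-s['tcp_pos']))
```

```text
5.675 [0.50252596 0.00943178 0.14789735] [-8.90957756e-05  1.88224849e-03  9.18908702e-02]
```

>>> {"name": "carry_out", "arguments": {
  "rows": [
    {"dx": 0, "dy": 0.001, "dz": 0.035, "wx": 0, "wy": 0, "wz": 0, "grip": 0.045},
    {"dx": 0, "dy": 0.001, "dz": 0.065, "wx": 0, "wy": 0, "wz": 0, "grip": 0.045},
    {"dx": 0, "dy": 0.001, "dz": 0.085, "wx": 0, "wy": 0, "wz": 0, "grip": 0.045},
    {"dx": 0, "dy": 0.001, "dz": 0.092, "wx": 0, "wy": 0, "wz": 0, "grip": 0.045},
    {"dx": 0, "dy": 0.001, "dz": 0.092, "wx": 0, "wy": 0, "wz": 0, "grip": 0.045}
  ]
}}

```text
t: 6.3
tcp_pos: [0.5053, 0.0077, 0.0582]
tool_rot: [0.0, 0.761, 0.649, 0.0]
contact_force: [0.3, -0.3, -1.6]
finger_gap: 0.606
grip_force: 20.0
```

>>> {"name": "carry_out", "arguments": {
  "rows": [
    {"dx": 0, "dy": 0, "dz": 0.002, "wx": 0, "wy": 0, "wz": 0, "grip": 0.045},
    {"dx": 0, "dy": 0, "dz": 0.003, "wx": 0, "wy": 0, "wz": 0, "grip": 0.045},
    {"dx": 0, "dy": 0, "dz": 0.003, "wx": 0, "wy": 0, "wz": 0, "grip": 0.045}
  ]
}}

```text
t: 6.68
tcp_pos: [0.5049, 0.0072, 0.0549]
tool_rot: [0.0, 0.761, 0.649, 0.0]
contact_force: [-0.6, 0.4, -3.1]
finger_gap: 0.606
grip_force: 20.0
```

>>> {"name": "carry_out", "arguments": {
  "rows": [
    {"dx": 0.001, "dy": 0, "dz": 0.001, "wx": 0, "wy": 0, "wz": 0, "grip": 0.045},
    {"dx": 0.001, "dy": 0, "dz": 0.002, "wx": 0, "wy": 0, "wz": 0, "grip": 0.045},
    {"dx": 0.001, "dy": 0, "dz": 0.003, "wx": 0, "wy": 0, "wz": 0, "grip": 0.045},
    {"dx": 0.001, "dy": 0, "dz": 0.003, "wx": 0, "wy": 0, "wz": 0, "grip": 0.045}
  ]
}}

```text
t: 7.18
tcp_pos: [0.5049, 0.0081, 0.0517]
tool_rot: [-0.0, 0.761, 0.649, 0.0]
contact_force: [-0.3, -0.5, -0.0]
finger_gap: 0.604
grip_force: 20.0
```

>>> {"name": "carry_out", "arguments": {
  "rows": [
    {"dx": 0, "dy": 0, "dz": 0.0006, "wx": 0, "wy": 0, "wz": 0, "grip": 0.045},
    {"dx": 0, "dy": 0, "dz": 0.0006, "wx": 0, "wy": 0, "wz": 0, "grip": 0.045},
    {"dx": 0, "dy": 0, "dz": 0.0006, "wx": 0, "wy": 0, "wz": 0, "grip": 0.056},
    {"dx": 0, "dy": 0, "dz": 0.0006, "wx": 0, "wy": 0, "wz": 0, "grip": 0.072},
    {"dx": 0, "dy": 0, "dz": 0.0006, "wx": 0, "wy": 0, "wz": 0, "grip": 0.072}
  ]
}}

```text
t: 7.8
tcp_pos: [0.5049, 0.0081, 0.0509]
tool_rot: [0.0, 0.761, 0.649, 0.0]
contact_force: [0.1, -0.1, -0.0]
finger_gap: 0.808
grip_force: 0.0
```

>>> {"name": "carry_out", "arguments": {
  "rows": [
    {"dx": 0, "dy": 0, "dz": 0, "wx": 0, "wy": 0, "wz": 0, "grip": 0.072},
    {"dx": 0, "dy": 0, "dz": -0.02, "wx": 0, "wy": 0, "wz": 0, "grip": 0.072},
    {"dx": 0, "dy": 0, "dz": -0.06, "wx": 0, "wy": 0, "wz": 0, "grip": 0.072},
    {"dx": 0, "dy": 0, "dz": -0.12, "wx": 0, "wy": 0, "wz": 0, "grip": 0.072},
    {"dx": 0, "dy": 0, "dz": -0.16, "wx": 0, "wy": 0, "wz": 0, "grip": 0.072}
  ]
}}

```text
t: 8.43
tcp_pos: [0.5054, 0.0079, 0.2135]
tool_rot: [0.001, 0.761, 0.649, 0.001]
contact_force: [-0.6, 0.0, -0.1]
finger_gap: 0.821
grip_force: 0.0
```

>>> {"name": "carry_out", "arguments": {
  "rows": [
    {"dx": -0.06, "dy": 0, "dz": -0.03, "wx": 0, "wy": 0, "wz": 0, "grip": 0.02},
    {"dx": -0.08, "dy": 0, "dz": -0.03, "wx": 0, "wy": 0, "wz": 0, "grip": 0.0},
    {"dx": -0.08, "dy": 0, "dz": -0.03, "wx": 0, "wy": 0, "wz": 0, "grip": 0.0},
    {"dx": -0.08, "dy": 0, "dz": -0.03, "wx": 0, "wy": 0, "wz": 0, "grip": 0.0}
  ]
}}

```text
t: 8.93
tcp_pos: [0.4921, -0.0698, 0.2406]
tool_rot: [-0.0, 0.761, 0.649, -0.0]
contact_force: [-0.2, 0.4, 0.1]
finger_gap: 0.403
grip_force: 0.0
```

Run:
```python
from h import *
s=arm.sense();print(s['t'],s['tcp_pos'],s['finger_gap'],q2R(s['tool_rot']).round(3))
im,d,p=snap('wrist','w4.png');snap('scene');snap('side')
# case frame
a=np.radians(-9);C=np.array([.5042,.0095]);X=np.array([np.cos(a),np.sin(a)]);Y=np.array([-X[1],X[0]])
for n in('wrist','scene','side'):
    W=cloud(n);P=W.reshape(-1,3);x=(P[:,:2]-C)@X;y=(P[:,:2]-C)@Y;z=P[:,2]
    for nm,m,k in(('left',(abs(x)<.05)&(y>.08)&(y<.17),y),('right',(abs(x)<.05)&(y<-.08)&(y>-.17),-y),('far',(abs(y)<.06)&(x>.075)&(x<.165),x)):
        m=m&(z>.035)&(z<.13)
        if m.sum()<30: print(n,nm,m.sum());continue
        q=np.polyfit(k[m],z[m],1);print(n,nm,m.sum(),'out max',np.percentile(k[m],98).round(4),'z98',np.percentile(z[m],98).round(4),'ang',(np.pi/2-np.arctan(q[0])).round(3))
    m=(abs(x)<.035)&(abs(y)<.035)&(z>.06)&(z<.13)
    if m.sum()>20: 
        c,r=cv2.minEnclosingCircle(np.stack([x[m],y[m]],1).astype(np.float32));print(n,'pot',m.sum(),c,r,np.percentile(z[m],[50,97]))
```

```text
8.925 [ 0.4921416  -0.06976143  0.24055409] 0.4026904833158689 [[ 0.158  0.988 -0.001]
 [ 0.988 -0.158  0.   ]
 [ 0.    -0.001 -1.   ]]
wrist left 708 out max 0.0841 z98 0.051 ang 0.824
wrist right 6700 out max 0.1342 z98 0.091 ang 0.855
wrist far 11094 out max 0.1328 z98 0.0894 ang 0.893
wrist pot 1504 (0.001526477513834834, 0.0004041618958581239) 0.026932742446660995 [0.08127024 0.08711644]
scene left 397 out max 0.1313 z98 0.098 ang 0.799
scene right 519 out max 0.1375 z98 0.0923 ang 0.866
scene far 333 out max 0.1356 z98 0.0915 ang 0.94
scene pot 167 (0.004317654762417078, -0.0019884349312633276) 0.028342554345726967 [0.07935141 0.09713314]
side left 278 out max 0.1368 z98 0.0958 ang 0.712
side right 636 out max 0.1327 z98 0.0893 ang 0.871
side far 499 out max 0.1287 z98 0.0876 ang 0.887
side pot 196 (-0.003945085220038891, 0.006308422423899174) 0.02810085378587246 [0.07609392 0.09698892]
```

View pics/w4.png

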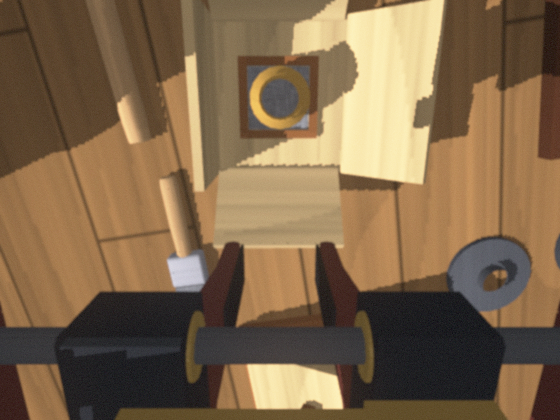

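Pot stands centred in the nest at (279,97). Right wall on the image bottom (280,205), far wall at (390,90), front at (195,100). Now the right wall.

>>> {"name": "carry_out", "arguments": {
  "rows": [
    {"dx": -0.06, "dy": 0, "dz": 0, "wx": 0, "wy": 0, "wz": 0, "grip": 0.0},
    {"dx": -0.088, "dy": 0, "dz": 0.04, "wx": 0, "wy": 0, "wz": 0, "grip": 0.0},
    {"dx": -0.088, "dy": 0, "dz": 0.1, "wx": 0, "wy": 0, "wz": 0, "grip": 0.0},
    {"dx": -0.088, "dy": 0, "dz": 0.16, "wx": 0, "wy": 0, "wz": 0, "grip": 0.0},
    {"dx": -0.088, "dy": 0, "dz": 0.185, "wx": 0, "wy": 0, "wz": 0, "grip": 0.0}
  ]
}}

```text
t: 9.7
tcp_pos: [0.4764, -0.1565, 0.0525]
tool_rot: [-0.002, 0.761, 0.649, -0.002]
contact_force: [0.6, 0.4, 0.3]
finger_gap: 0.008
grip_force: 0.0
```

>>> {"name": "carry_out", "arguments": {
  "rows": [
    {"dx": 0, "dy": 0, "dz": 0, "wx": 0, "wy": 0, "wz": 0, "grip": 0.0},
    {"dx": 0.015, "dy": 0, "dz": 0, "wx": 0, "wy": 0, "wz": 0, "grip": 0.0},
    {"dx": 0.03, "dy": 0, "dz": 0, "wx": 0, "wy": 0, "wz": 0, "grip": 0.0},
    {"dx": 0.045, "dy": 0, "dz": 0, "wx": 0, "wy": 0, "wz": 0, "grip": 0.0},
    {"dx": 0.06, "dy": 0, "dz": 0, "wx": 0, "wy": 0, "wz": 0, "grip": 0.0}
  ]
}}

```text
t: 10.32
tcp_pos: [0.4892, -0.0973, 0.0575]
tool_rot: [0.001, 0.761, 0.649, 0.001]
contact_force: [-0.2, -2.7, 2.0]
finger_gap: 0.005
grip_force: 1.1
```

>>> {"name": "carry_out", "arguments": {
  "rows": [
    {"dx": 0.01, "dy": 0, "dz": 0, "wx": 0, "wy": 0, "wz": 0, "grip": 0.0},
    {"dx": 0.016, "dy": 0, "dz": 0, "wx": 0, "wy": 0, "wz": 0, "grip": 0.0},
    {"dx": 0.02, "dy": 0, "dz": 0, "wx": 0, "wy": 0, "wz": 0, "grip": 0.0},
    {"dx": 0.02, "dy": 0, "dz": 0, "wx": 0, "wy": 0, "wz": 0, "grip": 0.0}
  ]
}}

```text
t: 10.82
tcp_pos: [0.4907, -0.0783, 0.0558]
tool_rot: [-0.0, 0.761, 0.649, -0.0]
contact_force: [0.5, -0.8, 0.2]
finger_gap: 0.005
grip_force: 0.0
```

```bash
cat >> h.py <<'E'
a=np.radians(-9);C=np.array([.5042,.0095]);X=np.array([np.cos(a),np.sin(a)]);Y=np.array([-X[1],X[0]])
def cc():
    s=arm.sense();r=s['tcp_pos'][:2]-C;print('t',s['t'],'case xy',(r@X).round(4),(r@Y).round(4),'z',s['tcp_pos'][2].round(4),'F',s['contact_force'].round(1),'gap',round(s['finger_gap'],3))
E
python3 -c "
from h import *
cc()"
```

```text
t 10.825 case xy 0.0004 -0.0888 z 0.0558 F [ 0.5 -0.8  0.2] gap 0.005
```

>>> {"name": "carry_out", "arguments": {
  "rows": [
    {"dx": 0.003, "dy": 0, "dz": 0, "wx": 0, "wy": 0, "wz": 0, "grip": 0.0},
    {"dx": 0.005, "dy": 0, "dz": 0, "wx": 0, "wy": 0, "wz": 0, "grip": 0.0},
    {"dx": 0.005, "dy": 0, "dz": 0, "wx": 0, "wy": 0, "wz": 0, "grip": 0.0}
  ]
}}

```text
t: 11.2
tcp_pos: [0.4911, -0.0755, 0.0559]
tool_rot: [0.0, 0.762, 0.648, -0.001]
contact_force: [-1.5, -5.0, 1.0]
finger_gap: 0.006
grip_force: 3.0
```

>>> {"name": "carry_out", "arguments": {
  "rows": [
    {"dx": 0.002, "dy": 0, "dz": 0, "wx": 0, "wy": 0, "wz": 0, "grip": 0.0},
    {"dx": 0.002, "dy": 0, "dz": 0, "wx": 0, "wy": 0, "wz": 0, "grip": 0.0}
  ]
}}

```text
t: 11.45
tcp_pos: [0.4911, -0.0754, 0.0559]
tool_rot: [0.001, 0.762, 0.648, -0.001]
contact_force: [-2.8, -11.9, 1.0]
finger_gap: 0.0
grip_force: 6.0
```

>>> {"name": "carry_out", "arguments": {
  "rows": [
    {"dx": -0.02, "dy": 0, "dz": 0, "wx": 0, "wy": 0, "wz": 0, "grip": 0.0},
    {"dx": -0.03, "dy": 0, "dz": -0.04, "wx": 0, "wy": 0, "wz": 0, "grip": 0.0},
    {"dx": -0.03, "dy": 0, "dz": -0.1, "wx": 0, "wy": 0, "wz": 0, "grip": 0.0},
    {"dx": -0.03, "dy": 0, "dz": -0.15, "wx": 0, "wy": 0, "wz": 0, "grip": 0.0}
  ]
}}

```text
t: 11.95
tcp_pos: [0.4871, -0.1018, 0.2078]
tool_rot: [0.0, 0.761, 0.648, 0.0]
contact_force: [0.2, 0.7, -0.2]
finger_gap: 0.009
grip_force: 0.0
```

Run:
```python
from h import *
cc()
snap('scene')
W=cloud('scene');P=W.reshape(-1,3);x=(P[:,:2]-C)@X;y=(P[:,:2]-C)@Y;z=P[:,2]
for a0 in np.arange(.1,.32,.02):
    m=(abs(y)<.06)&(x>a0)&(x<a0+.02);print(a0.round(2),np.nanmax(z[m]).round(3))
for a0 in np.arange(.08,.3,.02):
    m=(abs(x)<.05)&(y>a0)&(y<a0+.02);print('y',a0.round(2),np.nanmax(z[m]).round(3))
m=(abs(x)<.05)&(abs(y+.08)<.03)&(z>.1);print('right top',np.percentile(y[m],[5,50,95]))
```

```text
t 11.95 case xy 0.0005 -0.1126 z 0.2078 F [ 0.2  0.7 -0.2] gap 0.009
0.1 0.084
0.12 0.093
0.14 0.006
0.16 0.006
0.18 0.007
0.2 0.007
0.22 0.006
0.24 0.007
0.26 0.009
0.28 0.026
0.3 0.128
y 0.08 0.074
y 0.1 0.095
y 0.12 0.102
y 0.14 0.006
y 0.16 0.006
y 0.18 0.005
y 0.2 0.019
y 0.22 0.022
y 0.24 0.028
y 0.26 0.11
y 0.28 0.107
right top [-0.1072545  -0.08522216 -0.06183433]
```

>>> {"name": "carry_out", "arguments": {
  "rows": [
    {"dx": 0.0, "dy": 0.06, "dz": -0.02, "wx": 0, "wy": 0, "wz": 0, "grip": 0.0},
    {"dx": 0.03, "dy": 0.115, "dz": -0.02, "wx": 0, "wy": 0, "wz": 0, "grip": 0.0},
    {"dx": 0.07, "dy": 0.155, "dz": -0.02, "wx": 0, "wy": 0, "wz": 0, "grip": 0.0},
    {"dx": 0.112, "dy": 0.172, "dz": 0.0, "wx": 0, "wy": 0, "wz": 0, "grip": 0.0},
    {"dx": 0.112, "dy": 0.172, "dz": 0.05, "wx": 0, "wy": 0, "wz": 0, "grip": 0.0}
  ]
}}

```text
t: 12.62
tcp_pos: [0.678, -0.0129, 0.1556]
tool_rot: [0.0, 0.759, 0.651, 0.002]
contact_force: [0.7, -0.5, -0.6]
finger_gap: 0.005
grip_force: 0.0
```

>>> {"name": "carry_out", "arguments": {
  "rows": [
    {"dx": 0.0, "dy": 0.0, "dz": 0.05, "wx": 0, "wy": 0, "wz": 0, "grip": 0.0},
    {"dx": 0, "dy": 0, "dz": 0.1, "wx": 0, "wy": 0, "wz": 0, "grip": 0.0},
    {"dx": 0, "dy": 0, "dz": 0.1, "wx": 0, "wy": 0, "wz": 0, "grip": 0.0}
  ]
}}

```text
t: 13.0
tcp_pos: [0.6716, -0.0177, 0.0517]
tool_rot: [-0.003, 0.761, 0.649, -0.003]
contact_force: [-0.5, -0.2, 0.3]
finger_gap: 0.005
grip_force: 0.0
```

```bash
python3 -c "
from h import *
cc()"
```

```text
t 13.0 case xy 0.1696 -0.0007 z 0.0517 F [-0.5 -0.2  0.3] gap 0.005
```

>>> {"name": "carry_out", "arguments": {
  "rows": [
    {"dx": 0, "dy": -0.016, "dz": 0, "wx": 0, "wy": 0, "wz": 0, "grip": 0.0},
    {"dx": 0, "dy": -0.032, "dz": 0, "wx": 0, "wy": 0, "wz": 0, "grip": 0.0},
    {"dx": 0, "dy": -0.048, "dz": 0, "wx": 0, "wy": 0, "wz": 0, "grip": 0.0},
    {"dx": 0, "dy": -0.064, "dz": 0, "wx": 0, "wy": 0, "wz": 0, "grip": 0.0},
    {"dx": 0, "dy": -0.078, "dz": 0, "wx": 0, "wy": 0, "wz": 0, "grip": 0.0}
  ]
}}

```text
t: 13.62
tcp_pos: [0.6096, -0.0075, 0.0655]
tool_rot: [0.008, 0.761, 0.648, 0.01]
contact_force: [2.1, -0.5, 2.8]
finger_gap: 0.003
grip_force: 1.7
```

>>> {"name": "carry_out", "arguments": {
  "rows": [
    {"dx": 0, "dy": -0.004, "dz": 0, "wx": 0, "wy": 0, "wz": 0, "grip": 0.0},
    {"dx": 0, "dy": -0.007, "dz": 0, "wx": 0, "wy": 0, "wz": 0, "grip": 0.0},
    {"dx": 0, "dy": -0.007, "dz": 0, "wx": 0, "wy": 0, "wz": 0, "grip": 0.0}
  ]
}}

```text
t: 14.0
tcp_pos: [0.5908, -0.0045, 0.0561]
tool_rot: [-0.0, 0.761, 0.649, -0.0]
contact_force: [0.9, 0.4, 1.0]
finger_gap: 0.006
grip_force: 0.8
```

```bash
python3 -c "
from h import *
cc()"
```

```text
t 14.0 case xy 0.0877 -0.0003 z 0.0561 F [0.9 0.4 1. ] gap 0.006
```

>>> {"name": "carry_out", "arguments": {
  "rows": [
    {"dx": 0, "dy": -0.003, "dz": 0, "wx": 0, "wy": 0, "wz": 0, "grip": 0.0},
    {"dx": 0, "dy": -0.005, "dz": 0, "wx": 0, "wy": 0, "wz": 0, "grip": 0.0},
    {"dx": 0, "dy": -0.005, "dz": 0, "wx": 0, "wy": 0, "wz": 0, "grip": 0.0}
  ]
}}

```text
t: 14.38
tcp_pos: [0.5861, -0.0039, 0.0557]
tool_rot: [0.0, 0.761, 0.649, -0.0]
contact_force: [4.1, -0.8, -2.1]
finger_gap: 0.008
grip_force: 1.6
```

>>> {"name": "carry_out", "arguments": {
  "rows": [
    {"dx": 0, "dy": -0.002, "dz": 0, "wx": 0, "wy": 0, "wz": 0, "grip": 0.0},
    {"dx": 0, "dy": -0.002, "dz": 0, "wx": 0, "wy": 0, "wz": 0, "grip": 0.0}
  ]
}}

```text
t: 14.62
tcp_pos: [0.586, -0.0039, 0.056]
tool_rot: [0.002, 0.761, 0.649, 0.001]
contact_force: [10.6, -1.4, -6.9]
finger_gap: 0.006
grip_force: 4.4
```

>>> {"name": "carry_out", "arguments": {
  "rows": [
    {"dx": 0, "dy": 0.025, "dz": 0, "wx": 0, "wy": 0, "wz": 0, "grip": 0.0},
    {"dx": 0, "dy": 0.035, "dz": -0.04, "wx": 0, "wy": 0, "wz": 0, "grip": 0.0},
    {"dx": 0, "dy": 0.035, "dz": -0.1, "wx": 0, "wy": 0, "wz": 0, "grip": 0.0},
    {"dx": 0.03, "dy": 0.0, "dz": -0.15, "wx": 0, "wy": 0, "wz": 0, "grip": 0.0},
    {"dx": 0.09, "dy": -0.03, "dz": -0.15, "wx": 0, "wy": 0, "wz": 0, "grip": 0.0}
  ]
}}

```text
t: 15.25
tcp_pos: [0.5718, 0.0803, 0.2088]
tool_rot: [0.001, 0.763, 0.647, 0.002]
contact_force: [1.1, 0.7, -0.8]
finger_gap: 0.008
grip_force: 0.0
```

```bash
python3 -c "
from h import *
cc()"
```

```text
t 15.25 case xy 0.0557 0.0805 z 0.2088 F [ 1.1  0.7 -0.8] gap 0.008
```

>>> {"name": "carry_out", "arguments": {
  "rows": [
    {"dx": 0.04, "dy": -0.03, "dz": 0, "wx": 0, "wy": 0, "wz": 0, "grip": 0.0},
    {"dx": 0.085, "dy": -0.055, "dz": 0, "wx": 0, "wy": 0, "wz": 0, "grip": 0.0},
    {"dx": 0.085, "dy": -0.055, "dz": 0.05, "wx": 0, "wy": 0, "wz": 0, "grip": 0.0},
    {"dx": 0.085, "dy": -0.055, "dz": 0.1, "wx": 0, "wy": 0, "wz": 0, "grip": 0.0},
    {"dx": 0.085, "dy": -0.055, "dz": 0.15, "wx": 0, "wy": 0, "wz": 0, "grip": 0.0}
  ]
}}

```text
t: 15.88
tcp_pos: [0.5292, 0.1751, 0.0538]
tool_rot: [-0.0, 0.761, 0.649, -0.001]
contact_force: [0.5, 1.3, -0.9]
finger_gap: 0.003
grip_force: 0.0
```

```bash
python3 -c "
from h import *
cc()"
```

```text
t 15.875 case xy -0.0012 0.1675 z 0.0538 F [ 0.5  1.3 -0.9] gap 0.003
```

>>> {"name": "carry_out", "arguments": {
  "rows": [
    {"dx": -0.016, "dy": 0, "dz": 0, "wx": 0, "wy": 0, "wz": 0, "grip": 0.0},
    {"dx": -0.032, "dy": 0, "dz": 0, "wx": 0, "wy": 0, "wz": 0, "grip": 0.0},
    {"dx": -0.048, "dy": 0, "dz": 0, "wx": 0, "wy": 0, "wz": 0, "grip": 0.0},
    {"dx": -0.062, "dy": 0, "dz": 0, "wx": 0, "wy": 0, "wz": 0, "grip": 0.0},
    {"dx": -0.072, "dy": 0, "dz": 0, "wx": 0, "wy": 0, "wz": 0, "grip": 0.0}
  ]
}}

```text
t: 16.5
tcp_pos: [0.5194, 0.1025, 0.0566]
tool_rot: [0.0, 0.761, 0.648, 0.001]
contact_force: [1.0, 2.0, 0.6]
finger_gap: 0.006
grip_force: 0.8
```

>>> {"name": "carry_out", "arguments": {
  "rows": [
    {"dx": -0.005, "dy": 0, "dz": 0, "wx": 0, "wy": 0, "wz": 0, "grip": 0.0},
    {"dx": -0.008, "dy": 0, "dz": 0, "wx": 0, "wy": 0, "wz": 0, "grip": 0.0},
    {"dx": -0.008, "dy": 0, "dz": 0, "wx": 0, "wy": 0, "wz": 0, "grip": 0.0}
  ]
}}

```text
t: 16.88
tcp_pos: [0.5174, 0.0957, 0.0553]
tool_rot: [-0.0, 0.761, 0.649, -0.0]
contact_force: [0.0, -1.0, -0.9]
finger_gap: 0.008
grip_force: 0.0
```

```bash
python3 -c "
from h import *
cc()"
```

```text
t 16.875 case xy -0.0005 0.0872 z 0.0553 F [ 0.  -1.  -0.9] gap 0.008
```

>>> {"name": "carry_out", "arguments": {
  "rows": [
    {"dx": -0.003, "dy": 0, "dz": 0, "wx": 0, "wy": 0, "wz": 0, "grip": 0.0},
    {"dx": -0.005, "dy": 0, "dz": 0, "wx": 0, "wy": 0, "wz": 0, "grip": 0.0},
    {"dx": -0.005, "dy": 0, "dz": 0, "wx": 0, "wy": 0, "wz": 0, "grip": 0.0},
    {"dx": -0.006, "dy": 0, "dz": 0, "wx": 0, "wy": 0, "wz": 0, "grip": 0.0}
  ]
}}

```text
t: 17.38
tcp_pos: [0.5172, 0.095, 0.0553]
tool_rot: [-0.001, 0.76, 0.65, 0.002]
contact_force: [2.9, 16.8, -5.5]
finger_gap: 0.005
grip_force: 8.3
```

```bash
python3 -c "
from h import *
cc()"
```

```text
t 17.375 case xy -0.0006 0.0865 z 0.0553 F [ 2.9 16.8 -5.5] gap 0.005
```

>>> {"name": "carry_out", "arguments": {
  "rows": [
    {"dx": 0.03, "dy": 0, "dz": 0, "wx": 0, "wy": 0, "wz": 0, "grip": 0.0},
    {"dx": 0.04, "dy": 0, "dz": -0.05, "wx": 0, "wy": 0, "wz": 0, "grip": 0.0},
    {"dx": 0.04, "dy": 0, "dz": -0.11, "wx": 0, "wy": 0, "wz": 0, "grip": 0.0},
    {"dx": 0.02, "dy": 0, "dz": -0.17, "wx": 0, "wy": 0, "wz": 0, "grip": 0.0},
    {"dx": -0.02, "dy": 0, "dz": -0.2, "wx": 0, "wy": 0, "wz": 0, "grip": 0.0}
  ]
}}

```text
t: 18.0
tcp_pos: [0.5144, 0.0711, 0.2582]
tool_rot: [0.001, 0.76, 0.65, 0.001]
contact_force: [0.1, -0.1, -0.2]
finger_gap: 0.005
grip_force: 0.0
```

>>> {"name": "carry_out", "arguments": {
  "rows": [
    {"dx": -0.16, "dy": 0, "dz": -0.03, "wx": 0, "wy": 0, "wz": 0, "grip": 0.04},
    {"dx": -0.16, "dy": 0, "dz": -0.03, "wx": 0, "wy": 0, "wz": 0, "grip": 0.04},
    {"dx": -0.16, "dy": 0, "dz": -0.03, "wx": 0, "wy": 0, "wz": 0, "grip": 0.04},
    {"dx": -0.16, "dy": 0, "dz": -0.03, "wx": 0, "wy": 0, "wz": 0, "grip": 0.04}
  ]
}}

```text
t: 18.5
tcp_pos: [0.4875, -0.0909, 0.2861]
tool_rot: [0.0, 0.763, 0.647, 0.0]
contact_force: [0.1, 0.4, 0.5]
finger_gap: 0.421
grip_force: 0.0
```

Run:
```python
from h import *
cc(); snap('wrist','w5.png')
W=cloud('wrist');P=W.reshape(-1,3);x=(P[:,:2]-C)@X;y=(P[:,:2]-C)@Y;z=P[:,2]
m=(z>.11)&(z<.12)&(abs(x)<.1)&(abs(y)<.1)
r=cv2.minAreaRect(P[m][:,:2].astype(np.float32));print(m.sum(),r)
print('top x',np.percentile(x[m],[0,1,99,100]),'y',np.percentile(y[m],[0,1,99,100]))
```

```text
t 18.5 case xy -0.0007 -0.1018 z 0.2861 F [0.1 0.4 0.5] gap 0.421
4319 ((0.5028558373451233, 0.0015493407845497131), (0.1333596259355545, 0.14038102328777313), 81.0423583984375)
top x [-0.07031736 -0.06983778  0.06968494  0.07012846] y [-0.07474561 -0.07419616  0.05616398  0.05857079]
```

>>> {"name": "carry_out", "arguments": {
  "rows": [
    {"dx": -0.34, "dy": 0.07, "dz": -0.05, "wx": 0, "wy": 0, "wz": 0, "grip": 0.06},
    {"dx": -0.34, "dy": 0.07, "dz": -0.05, "wx": 0, "wy": 0, "wz": 0, "grip": 0.06},
    {"dx": -0.34, "dy": 0.07, "dz": -0.05, "wx": 0, "wy": 0, "wz": 0, "grip": 0.06},
    {"dx": -0.34, "dy": 0.07, "dz": -0.05, "wx": 0, "wy": 0, "wz": 0, "grip": 0.06},
    {"dx": -0.34, "dy": 0.07, "dz": -0.05, "wx": 0, "wy": 0, "wz": 0, "grip": 0.06}
  ]
}}

```text
t: 19.18
tcp_pos: [0.5036, -0.3963, 0.3291]
tool_rot: [-0.001, 0.76, 0.65, 0.0]
contact_force: [1.8, 0.5, -0.1]
finger_gap: 0.681
grip_force: 0.0
```

Run:
```python
from h import *
cc(); print(arm.sense()['tcp_pos'],arm.sense()['joint_pos'].round(2));snap('wrist','w6.png')
a=cv2.imread('pics/w5.png');b=cv2.imread('pics/w6.png')
cv2.imwrite('pics/w56.png',cv2.resize(np.hstack([a,b]),(800,300)))
```

```text
t 19.175 case xy 0.0629 -0.4009 z 0.3291 F [ 1.8  0.5 -0.1] gap 0.681
[ 0.50363158 -0.39628785  0.32909504] [ 0.04  0.46  0.84  1.44 -0.35  1.4   0.73]
```

View pics/w56.png

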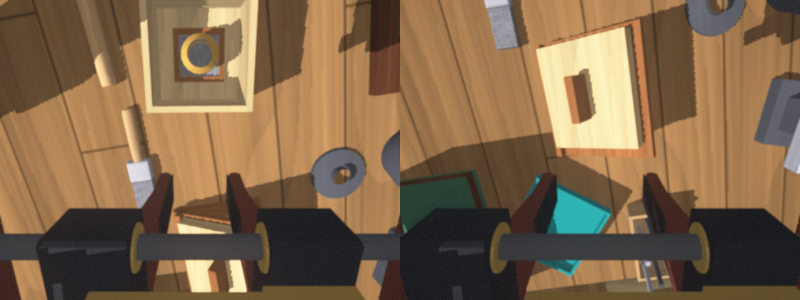

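Run:
```python
from h import *
Z=np.load('last_wrist.npz');W=cloud('wrist');u0,u1,v0,v1=185,345,30,220
S=W[v0:v1,u0:u1];im=Z['im'][v0:v1,u0:u1]
P=S.reshape(-1,3);P=P[~np.isnan(P).any(1)];P=P[P[:,2]>.05]
n0=np.array([-.5,0,.866])
best=None
rng=np.random.default_rng(0)
for _ in range(500):
    q=P[rng.choice(len(P),3,False)];n=np.cross(q[1]-q[0],q[2]-q[0]);
    if np.linalg.norm(n)<1e-6: continue
    n/=np.linalg.norm(n);n*=np.sign(n[2])
    k=(abs((P-q[0])@n)<.002).sum()
    if n@n0>.95 and (best is None or k>best[0]): best=(k,n,q[0])
k,n,o=best
for _ in range(3):
    I=P[abs((P-o)@n)<.003];o=I.mean(0);n=np.linalg.svd(I-o,full_matrices=False)[2][2];n*=np.sign(n[2])
print('plane',len(I),o,n,'tilt deg',np.degrees(np.arccos(n[2])))
xs=np.array([1,0,0])-n*n[0];xs/=np.linalg.norm(xs);ys=np.cross(n,xs)
f=lambda Q:np.stack([(Q-o)@xs,(Q-o)@ys],1).astype(np.float32)
r=cv2.minAreaRect(f(I));print('plate rect',r)
h=(P-o)@n
B=P[(h>.015)&(h<.045)];print('bar heights',len(B),np.percentile(h[(h>.015)&(h<.06)],[50,95,99]))
T=P[(h>.031)&(h<.041)];rb=cv2.minAreaRect(f(T));print('bartop',len(T),rb)
c=r[0];ctr=o+xs*c[0]+ys*c[1];cb=rb[0];print('plate ctr',ctr,'bar base from top',o+xs*cb[0]+ys*cb[1])
np.savez('lid.npz',n=n,ctr=ctr,o=o,xs=xs,ys=ys)
```

```text
plane 16326 [ 0.49987445 -0.34646926  0.09431421] [-4.99209962e-01  7.45380079e-04  8.66480732e-01] tilt deg 29.947782039909132
plate rect ((-0.012390874326229095, -0.00593237578868866), (0.17052654922008514, 0.15718039870262146), 89.8544921875)
bar heights 1544 [0.0347696  0.0367086  0.03718314]
bartop 967 ((-0.014210428111255169, -0.0058263614773750305), (0.017784876748919487, 0.06957311183214188), 0.3961617350578308)
plate ctr [ 0.48913799 -0.35240696  0.08813367] bar base from top [ 0.48756138 -0.35230172  0.08722524]
```

```bash
cat >> h.py <<'E'
def go(Rt,pt):
    s=arm.sense();R0=q2R(s['tool_rot'])
    print('d',(R0.T@(np.array(pt)-s['tcp_pos'])).round(4),'w',R.from_matrix(R0.T@Rt).as_rotvec().round(4))
L=np.radians(30);n=np.array([-np.sin(L),0,np.cos(L)]);xs=np.array([np.cos(L),0,np.sin(L)])
RL=np.stack([[0,1,0],xs,-n],1)
Bb=np.array([.49987,-.34647,.09431])-.0137*xs+np.array([0,-.0059,0])
E
python3 - <<'E'
from h import *
print(Bb); go(RL,Bb+n*.095)
E
```

```text
[ 0.48800545 -0.35237     0.08746   ]
d [ 0.0433 -0.067   0.1597] w [-0.5246  0.0474 -0.1591]
```

>>> {"name": "carry_out", "arguments": {
  "rows": [
    {"dx": 0.043, "dy": -0.067, "dz": 0.08, "wx": -0.525, "wy": 0.047, "wz": -0.159, "grip": 0.07},
    {"dx": 0.043, "dy": -0.067, "dz": 0.12, "wx": -0.525, "wy": 0.047, "wz": -0.159, "grip": 0.07},
    {"dx": 0.043, "dy": -0.067, "dz": 0.16, "wx": -0.525, "wy": 0.047, "wz": -0.159, "grip": 0.07},
    {"dx": 0.043, "dy": -0.067, "dz": 0.16, "wx": -0.525, "wy": 0.047, "wz": -0.159, "grip": 0.07},
    {"dx": 0.043, "dy": -0.067, "dz": 0.16, "wx": -0.525, "wy": 0.047, "wz": -0.159, "grip": 0.07}
  ]
}}

```text
t: 19.85
tcp_pos: [0.4409, -0.3409, 0.167]
tool_rot: [0.18, 0.682, 0.684, 0.186]
contact_force: [-0.1, -1.2, 1.1]
finger_gap: 0.795
grip_force: 0.0
```

>>> {"name": "carry_out", "arguments": {
  "rows": [
    {"dx": 0, "dy": 0, "dz": 0, "wx": 0, "wy": 0, "wz": 0, "grip": 0.07}
  ]
}}

```text
t: 19.98
tcp_pos: [0.4424, -0.3421, 0.1688]
tool_rot: [0.181, 0.682, 0.684, 0.186]
contact_force: [0.2, -0.2, 0.5]
finger_gap: 0.798
grip_force: 0.0
```

Run:
```python
from h import *
go(RL,Bb+n*.005); s=arm.sense();print(s['tcp_pos'],s['joint_pos'].round(2))
snap('wrist')
W=cloud('wrist');P=W.reshape(-1,3);P=P[~np.isnan(P).any(1)];r=P-Bb;h=r@n;x=r@xs;y=r[:,1]
m=(h>.03)&(h<.042)&(abs(x)<.04)&(abs(y)<.05);print(m.sum());
if m.sum()>50: print('bar top x',np.percentile(x[m],[1,50,99]),'y',np.percentile(y[m],[1,99]),np.median(h[m]))
m=(abs(h)<.006)&(abs(x)<.07)&(abs(y)<.07);print('plate h',np.median(h[m]))
```

```text
d [-0.011  -0.0013  0.0882] w [ 0.001  -0.0083  0.0015]
[ 0.44236829 -0.34208722  0.16880416] [ 0.3   0.24  0.59  2.18 -0.99  0.64  1.65]
2386
bar top x [-0.00872521 -0.00108009  0.00696879] y [-0.03333181  0.03518373] 0.03592995672747459
plate h 5.090586705133436e-05
```

>>> {"name": "carry_out", "arguments": {
  "rows": [
    {"dx": -0.01, "dy": -0.002, "dz": 0.02, "wx": 0, "wy": -0.008, "wz": 0, "grip": 0.06},
    {"dx": -0.01, "dy": -0.002, "dz": 0.045, "wx": 0, "wy": -0.008, "wz": 0, "grip": 0.06},
    {"dx": -0.01, "dy": -0.002, "dz": 0.045, "wx": 0, "wy": -0.008, "wz": 0, "grip": 0.06}
  ]
}}

```text
t: 20.4
tcp_pos: [0.4646, -0.352, 0.1295]
tool_rot: [0.184, 0.682, 0.684, 0.184]
contact_force: [-0.6, -0.7, -0.4]
finger_gap: 0.68
grip_force: 0.0
```

Run:
```python
from h import *
go(RL,Bb-.0008*xs+n*.005); s=arm.sense();print(s['tcp_pos'],s['joint_pos'].round(3))
```

```text
d [-0.0004 -0.0017  0.0431] w [ 0.0031 -0.0017  0.0027]
[ 0.46460943 -0.35200744  0.1295099 ] [ 0.613  0.316  0.206  2.156 -1.023  0.513  1.674]
```

>>> {"name": "carry_out", "arguments": {
  "rows": [
    {"dx": 0, "dy": -0.0015, "dz": 0.02, "wx": 0, "wy": 0, "wz": 0, "grip": 0.05},
    {"dx": 0, "dy": -0.0015, "dz": 0.04, "wx": 0, "wy": 0, "wz": 0, "grip": 0.05},
    {"dx": 0, "dy": -0.0015, "dz": 0.043, "wx": 0, "wy": 0, "wz": 0, "grip": 0.05},
    {"dx": 0, "dy": -0.0015, "dz": 0.043, "wx": 0, "wy": 0, "wz": 0, "grip": 0.03}
  ]
}}

```text
t: 20.9
tcp_pos: [0.4836, -0.354, 0.0926]
tool_rot: [0.185, 0.682, 0.683, 0.183]
contact_force: [-0.5, -0.6, 0.3]
finger_gap: 0.493
grip_force: 0.0
```

Run:
```python
from h import *
go(RL,Bb-.0008*xs+n*.005); s=arm.sense();print(s['tcp_pos'],s['joint_pos'].round(3))
```

```text
d [0.0016 0.0005 0.0017] w [0.0023 0.0029 0.0025]
[ 0.48358228 -0.35398161  0.09261869] [ 0.816  0.399 -0.072  2.137 -1.019  0.38   1.677]
```

Close on the bar.

>>> {"name": "carry_out", "arguments": {
  "newtons": 35,
  "rows": [
    {"dx": 0.001, "dy": 0.0005, "dz": 0.001, "wx": 0, "wy": 0, "wz": 0, "grip": 0.02},
    {"dx": 0.001, "dy": 0.0005, "dz": 0.001, "wx": 0, "wy": 0, "wz": 0, "grip": 0.008},
    {"dx": 0.001, "dy": 0.0005, "dz": 0.001, "wx": 0, "wy": 0, "wz": 0, "grip": 0.008},
    {"dx": 0.001, "dy": 0.0005, "dz": 0.001, "wx": 0, "wy": 0, "wz": 0, "grip": 0.008},
    {"dx": 0.001, "dy": 0.0005, "dz": 0.001, "wx": 0, "wy": 0, "wz": 0, "grip": 0.008}
  ]
}}

```text
t: 21.52
tcp_pos: [0.4847, -0.3524, 0.0919]
tool_rot: [0.185, 0.682, 0.683, 0.183]
contact_force: [-2.6, 1.8, 6.0]
finger_gap: 0.178
grip_force: 35.0
```

Run:
```python
from h import *
go(RL,Bb-.0008*xs+n*.005); s=arm.sense();print(s['tcp_pos'],s['joint_pos'].round(3)); print((s['tcp_pos']-Bb)@np.stack([xs,[0,1,0],n],1))
```

```text
d [ 0.0001 -0.0001  0.0005] w [0.0033 0.0021 0.0022]
[ 0.48465072 -0.35242016  0.09189165] [ 0.822  0.401 -0.083  2.138 -1.019  0.375  1.676]
[-6.89464348e-04 -5.01556082e-05  5.51528661e-03]
```

>>> {"name": "carry_out", "arguments": {
  "rows": [
    {"dx": 0, "dy": 0, "dz": -0.015, "wx": 0, "wy": 0, "wz": 0, "grip": 0.008},
    {"dx": 0, "dy": 0, "dz": -0.045, "wx": 0, "wy": 0, "wz": 0, "grip": 0.008},
    {"dx": 0, "dy": 0, "dz": -0.08, "wx": 0, "wy": 0, "wz": 0, "grip": 0.008},
    {"dx": 0, "dy": 0.04, "dz": -0.12, "wx": 0, "wy": 0, "wz": 0, "grip": 0.008},
    {"dx": 0, "dy": 0.07, "dz": -0.16, "wx": 0, "wy": 0, "wz": 0, "grip": 0.008}
  ]
}}

```text
t: 22.15
tcp_pos: [0.464, -0.352, 0.2671]
tool_rot: [0.185, 0.683, 0.683, 0.183]
contact_force: [1.4, -0.8, -2.1]
finger_gap: 0.18
grip_force: 35.0
```

Run:
```python
from h import *
s=arm.sense();print(s['tcp_pos'],s['joint_pos'].round(3),s['contact_force'],s['finger_gap'])
RC=np.stack([[*Y,0],[*X,0],[0,0,-1]],1)
go(RC,[.48,-.22,.30]);go(RC,[*C,.27])
```

```text
[ 0.46395619 -0.35199544  0.26711724] [ 0.669  0.113  0.125  2.008 -0.591  0.721  1.182] [ 1.36818073 -0.8208528  -2.09299901] 0.1801347346442199
d [ 0.1319  0.0305 -0.0208] w [ 0.5247 -0.0381  0.1539]
d [0.3615 0.0367 0.0166] w [ 0.5247 -0.0381  0.1539]
```

>>> {"name": "carry_out", "arguments": {
  "rows": [
    {"dx": 0.03, "dy": 0.01, "dz": -0.01, "wx": 0.14, "wy": -0.01, "wz": 0.04, "grip": 0.008},
    {"dx": 0.06, "dy": 0.02, "dz": -0.02, "wx": 0.28, "wy": -0.02, "wz": 0.08, "grip": 0.008},
    {"dx": 0.1, "dy": 0.03, "dz": -0.02, "wx": 0.42, "wy": -0.03, "wz": 0.12, "grip": 0.008},
    {"dx": 0.132, "dy": 0.03, "dz": -0.02, "wx": 0.525, "wy": -0.038, "wz": 0.154, "grip": 0.008},
    {"dx": 0.132, "dy": 0.03, "dz": -0.02, "wx": 0.525, "wy": -0.038, "wz": 0.154, "grip": 0.008}
  ]
}}

```text
t: 22.78
tcp_pos: [0.4823, -0.2162, 0.2971]
tool_rot: [-0.001, 0.758, 0.652, -0.0]
contact_force: [-0.2, -0.4, -1.3]
finger_gap: 0.181
grip_force: 35.0
```

Run:
```python
from h import *
s=arm.sense();print(s['t'],s['tcp_pos'],s['joint_pos'].round(3),s['contact_force'],s['finger_gap'])
RC=np.stack([[*Y,0],[*X,0],[0,0,-1]],1)
go(RC,[*C,.26])
```

```text
22.775 [ 0.48226177 -0.21621462  0.29714852] [ 0.29   0.188  0.047  1.726 -0.01   1.229  0.189] [-0.21164567 -0.3929881  -1.34000354] 0.18087744178359827
d [ 0.2264 -0.0121  0.0373] w [-0.0013 -0.0005  0.0068]
```

>>> {"name": "carry_out", "arguments": {
  "rows": [
    {"dx": 0.05, "dy": -0.003, "dz": 0, "wx": 0, "wy": 0, "wz": 0.006, "grip": 0.008},
    {"dx": 0.1, "dy": -0.006, "dz": 0, "wx": 0, "wy": 0, "wz": 0.006, "grip": 0.008},
    {"dx": 0.15, "dy": -0.009, "dz": 0.02, "wx": 0, "wy": 0, "wz": 0.006, "grip": 0.008},
    {"dx": 0.2, "dy": -0.012, "dz": 0.06, "wx": 0, "wy": 0, "wz": 0.006, "grip": 0.008},
    {"dx": 0.226, "dy": -0.012, "dz": 0.1, "wx": 0, "wy": 0, "wz": 0.006, "grip": 0.008}
  ]
}}

```text
t: 23.4
tcp_pos: [0.5037, 0.0062, 0.1969]
tool_rot: [0.001, 0.762, 0.648, 0.001]
contact_force: [0.4, 0.1, -1.8]
finger_gap: 0.183
grip_force: 35.0
```

>>> {"name": "carry_out", "arguments": {
  "rows": [
    {"dx": 0, "dy": 0, "dz": 0, "wx": 0, "wy": 0, "wz": 0, "grip": 0.008},
    {"dx": 0, "dy": 0, "dz": 0, "wx": 0, "wy": 0, "wz": 0, "grip": 0.008}
  ]
}}

```text
t: 23.65
tcp_pos: [0.5041, 0.0032, 0.1981]
tool_rot: [0.001, 0.763, 0.647, 0.0]
contact_force: [0.4, 0.3, -1.3]
finger_gap: 0.18
grip_force: 35.0
```

Run:
```python
from h import *
cc();RC=np.stack([[*Y,0],[*X,0],[0,0,-1]],1);go(RC,[*C,.15])
tz=arm.sense()['tcp_pos'][2]
for nme in('wrist','scene','side'):
    snap(nme,'l_%s.png'%nme);W=cloud(nme);P=W.reshape(-1,3);P=P[~np.isnan(P).any(1)]
    x=(P[:,:2]-C)@X;y=(P[:,:2]-C)@Y;z=P[:,2]
    m=(abs(x)<.1)&(abs(y)<.11)&(abs(z-tz+.0055)<.006)
    if m.sum()<50: print(nme,m.sum());continue
    A=np.c_[x[m],y[m],np.ones(m.sum())];q=np.linalg.lstsq(A,z[m],rcond=None)[0]
    print(nme,m.sum(),'slopes',q.round(4),'x',np.percentile(x[m],[.5,99.5]).round(4),'y',np.percentile(y[m],[.5,99.5]).round(4),cv2.minAreaRect(np.c_[x[m],y[m]].astype(np.float32)))
a=[cv2.imread('pics/l_%s.png'%k) for k in('wrist','scene')]+[None]
s=cv2.imread('pics/l_side.png')[170:310,190:377]
cv2.imwrite('pics/l_all.png',np.hstack([cv2.resize(a[0],(400,300)),cv2.resize(s,(400,300))]))
```

```text
t 23.65 case xy 0.0009 -0.0062 z 0.1981 F [ 0.4  0.3 -1.3] gap 0.18
d [ 0.0062 -0.001   0.0481] w [ 0.0017  0.0005 -0.007 ]
wrist 63812 slopes [0.001  0.0012 0.1929] x [-0.0774  0.0811] y [-0.0865  0.0787] ((0.0016004294157028198, -0.006384216248989105), (0.17060814797878265, 0.16115111112594604), 89.59127807617188)
scene 1797 slopes [-0.0012  0.0002  0.1936] x [-0.0784  0.0843] y [-0.0921  0.0772] ((0.0020703300833702087, -0.007818646728992462), (0.17112691700458527, 0.16689296066761017), 89.71698760986328)
side 1418 slopes [0.0014 0.0006 0.1912] x [-0.0808  0.0784] y [-0.0898  0.084 ] ((-0.0013905614614486694, -0.005157701671123505), (0.1820254772901535, 0.16150061786174774), 89.13616943359375)
```

View pics/l_all.png

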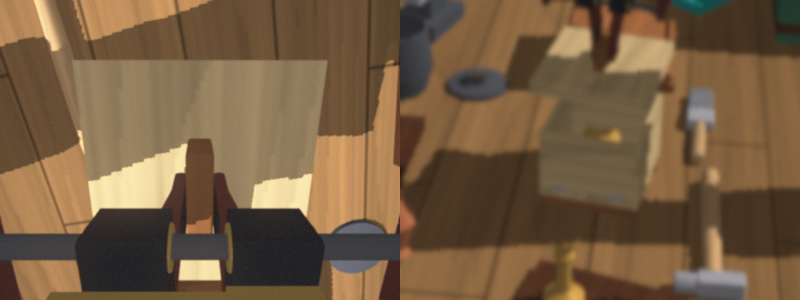

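>>> {"name": "carry_out", "arguments": {
  "rows": [
    {"dx": 0.0063, "dy": -0.0013, "dz": 0.0, "wx": 0, "wy": 0, "wz": -0.007, "grip": 0.008},
    {"dx": 0.0063, "dy": -0.0013, "dz": 0.02, "wx": 0, "wy": 0, "wz": -0.007, "grip": 0.008},
    {"dx": 0.0063, "dy": -0.0013, "dz": 0.04, "wx": 0, "wy": 0, "wz": -0.007, "grip": 0.008},
    {"dx": 0.0063, "dy": -0.0013, "dz": 0.049, "wx": 0, "wy": 0, "wz": -0.007, "grip": 0.008},
    {"dx": 0.0063, "dy": -0.0013, "dz": 0.049, "wx": 0, "wy": 0, "wz": -0.007, "grip": 0.008}
  ]
}}

```text
t: 24.42
tcp_pos: [0.5035, 0.0118, 0.1481]
tool_rot: [-0.0, 0.76, 0.65, 0.0]
contact_force: [0.0, -0.1, -1.9]
finger_gap: 0.178
grip_force: 35.0
```

Run:
```python
from h import *
cc();RC=np.stack([[*Y,0],[*X,0],[0,0,-1]],1);go(RC,[*C,.1265])
```

```text
t 24.425 case xy -0.001 0.0022 z 0.1481 F [ 0.  -0.1 -1.9] gap 0.178
d [-0.0022  0.001   0.0216] w [ 0.     -0.0004  0.0022]
```

>>> {"name": "carry_out", "arguments": {
  "rows": [
    {"dx": -0.002, "dy": 0.0005, "dz": 0.002, "wx": 0, "wy": 0, "wz": 0.002, "grip": 0.008},
    {"dx": -0.002, "dy": 0.0005, "dz": 0.005, "wx": 0, "wy": 0, "wz": 0.002, "grip": 0.008},
    {"dx": -0.002, "dy": 0.0005, "dz": 0.009, "wx": 0, "wy": 0, "wz": 0.002, "grip": 0.008},
    {"dx": -0.002, "dy": 0.0005, "dz": 0.012, "wx": 0, "wy": 0, "wz": 0.002, "grip": 0.008}
  ]
}}

```text
t: 24.92
tcp_pos: [0.5038, 0.0098, 0.1359]
tool_rot: [0.0, 0.76, 0.65, 0.0]
contact_force: [-0.4, 0.1, -1.5]
finger_gap: 0.183
grip_force: 35.0
```

Run:
```python
from h import *
cc()
```

```text
t 24.925 case xy -0.0004 0.0002 z 0.1359 F [-0.4  0.1 -1.5] gap 0.183
```

Skirt is below the wall tops with no contact; lower fully.

>>> {"name": "carry_out", "arguments": {
  "rows": [
    {"dx": 0, "dy": 0, "dz": 0.003, "wx": 0, "wy": 0, "wz": 0, "grip": 0.008},
    {"dx": 0, "dy": 0, "dz": 0.006, "wx": 0, "wy": 0, "wz": 0, "grip": 0.008},
    {"dx": 0, "dy": 0, "dz": 0.008, "wx": 0, "wy": 0, "wz": 0, "grip": 0.008},
    {"dx": 0, "dy": 0, "dz": 0.0095, "wx": 0, "wy": 0, "wz": 0, "grip": 0.008},
    {"dx": 0, "dy": 0, "dz": 0.0095, "wx": 0, "wy": 0, "wz": 0, "grip": 0.008}
  ]
}}

```text
t: 25.55
tcp_pos: [0.5038, 0.0097, 0.1266]
tool_rot: [0.0, 0.76, 0.65, 0.0]
contact_force: [-0.0, -0.7, -1.3]
finger_gap: 0.175
grip_force: 35.0
```

>>> {"name": "carry_out", "arguments": {
  "rows": [
    {"dx": 0, "dy": 0, "dz": 0.001, "wx": 0, "wy": 0, "wz": 0, "grip": 0.008},
    {"dx": 0, "dy": 0, "dz": 0.001, "wx": 0, "wy": 0, "wz": 0, "grip": 0.008}
  ]
}}

```text
t: 25.8
tcp_pos: [0.5041, 0.0098, 0.1259]
tool_rot: [0.0, 0.76, 0.65, 0.001]
contact_force: [-0.0, 0.5, -0.6]
finger_gap: 0.179
grip_force: 35.0
```

>>> {"name": "carry_out", "arguments": {
  "rows": [
    {"dx": 0, "dy": 0, "dz": 0.001, "wx": 0, "wy": 0, "wz": 0, "grip": 0.008},
    {"dx": 0, "dy": 0, "dz": 0.0015, "wx": 0, "wy": 0, "wz": 0, "grip": 0.008},
    {"dx": 0, "dy": 0, "dz": 0.0015, "wx": 0, "wy": 0, "wz": 0, "grip": 0.008}
  ]
}}

```text
t: 26.18
tcp_pos: [0.5041, 0.0098, 0.1258]
tool_rot: [0.0, 0.76, 0.65, 0.001]
contact_force: [-5.4, -0.4, 16.5]
finger_gap: 0.184
grip_force: 35.0
```

>>> {"name": "carry_out", "arguments": {
  "rows": [
    {"dx": 0, "dy": 0, "dz": 0, "wx": 0, "wy": 0, "wz": 0, "grip": 0.02},
    {"dx": 0, "dy": 0, "dz": 0, "wx": 0, "wy": 0, "wz": 0, "grip": 0.04},
    {"dx": 0, "dy": 0, "dz": 0, "wx": 0, "wy": 0, "wz": 0, "grip": 0.04},
    {"dx": 0, "dy": 0, "dz": -0.03, "wx": 0, "wy": 0, "wz": 0, "grip": 0.04},
    {"dx": 0, "dy": 0, "dz": -0.08, "wx": 0, "wy": 0, "wz": 0, "grip": 0.04}
  ]
}}

```text
t: 26.8
tcp_pos: [0.5027, 0.0096, 0.2035]
tool_rot: [-0.001, 0.76, 0.65, -0.001]
contact_force: [1.3, 0.6, -0.4]
finger_gap: 0.455
grip_force: 0.0
```

>>> {"name": "carry_out", "arguments": {
  "rows": [
    {"dx": -0.06, "dy": 0, "dz": -0.05, "wx": 0, "wy": 0, "wz": 0, "grip": 0.04},
    {"dx": -0.12, "dy": 0, "dz": -0.08, "wx": 0, "wy": 0, "wz": 0, "grip": 0.04},
    {"dx": -0.12, "dy": 0, "dz": -0.08, "wx": 0, "wy": 0, "wz": 0, "grip": 0.04},
    {"dx": -0.12, "dy": 0, "dz": -0.08, "wx": 0, "wy": 0, "wz": 0, "grip": 0.04}
  ]
}}

```text
t: 27.3
tcp_pos: [0.4851, -0.1103, 0.2847]
tool_rot: [0.001, 0.761, 0.648, 0.001]
contact_force: [-0.0, 1.3, -0.2]
finger_gap: 0.459
grip_force: 0.0
```

Run:
```python
from h import *
cc()
for nme in('wrist','scene','side'):
    snap(nme,'f_%s.png'%nme);W=cloud(nme);P=W.reshape(-1,3);P=P[~np.isnan(P).any(1)]
    x=(P[:,:2]-C)@X;y=(P[:,:2]-C)@Y;z=P[:,2]
    m=(abs(x)<.1)&(abs(y)<.11)&(abs(z-.121)<.007)
    if m.sum()<50: print(nme,m.sum());continue
    q=np.linalg.lstsq(np.c_[x[m],y[m],np.ones(m.sum())],z[m],rcond=None)[0]
    print(nme,m.sum(),'slopes',q.round(4),cv2.minAreaRect(np.c_[x[m],y[m]].astype(np.float32)))
a=[cv2.imread('pics/f_%s.png'%k) for k in('wrist','scene')]
cv2.imwrite('pics/f_all.png',np.hstack([cv2.resize(a[0],(400,300)),cv2.resize(a[1][120:300,220:460],(400,300))]))
```

```text
t 27.3 case xy -0.0001 -0.1213 z 0.2847 F [-0.   1.3 -0.2] gap 0.459
wrist 25475 slopes [-1.000e-04 -5.000e-04  1.207e-01] ((0.0005967095494270325, -0.024018164724111557), (0.12144327908754349, 0.16051413118839264), 89.89472961425781)
scene 2032 slopes [-0.001  -0.0026  0.121 ] ((0.0012761950492858887, -0.0018506944179534912), (0.17180563509464264, 0.16686207056045532), 89.77751922607422)
side 1518 slopes [0.0002 0.002  0.1184] ((-0.0027857646346092224, 0.002747856080532074), (0.1825254112482071, 0.16104990243911743), 89.95796203613281)
```

View pics/f_all.png

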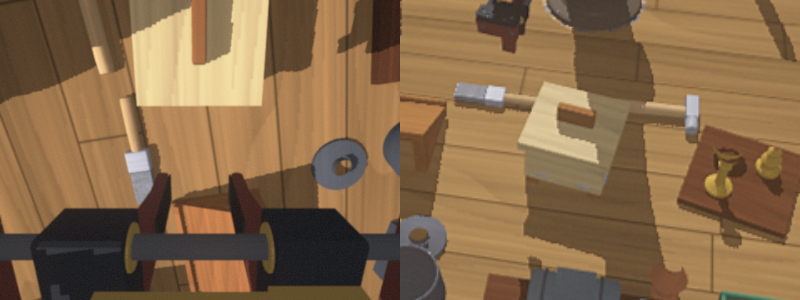

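The lid is level and square: its plate sits 121 mm above the bench, which is the fully-down height. The bystanders have not moved, and the gripper is clear.

```bash
python3 -c "
from plant import arm
print(arm.sign_off())"
```

```text
the job is handed in; nothing more can be done
None
```

The job is done and handed in at about 27 s: the pot stands in the nest, all three walls were pushed upright to their stops, and the lid is square and fully down, with the bystanders visibly where they were.

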